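# Pack a set of block heels into the carrier and wedge it tight

## Task

Stand the three wide block heels upright and square in the carrier in one row by height: the tall one against the stop board, the middle one next to it, then the low one. Then take the wedge out of its block and press it, thin end down, into the last gap between the low heel and the wedge post until the row is tight, and let go. Leave the slim heel, the round heel and the tin standing where they are.

Things in the scene. Friction and masses are not known exactly. Their poses are not given: they have to be found in the camera images.
- carrier: Fixed plywood carrier, 82 (x) x 197 mm (y); floor at z = 6. Heel row along y. +y end: stop board 70 high, inner face y = 80.5; -y end: wedge post 56 high, inner face y = -80.5. Two lips 12 high along the sides, inner faces x = -33, 33. Heels packed tight are centred at y = 58 (tall), 13 (middle), -32 (low), leaving a 26 mm gap at the post. Heights from underside. Origin: centre of underside, z up.
- heel_tall: Tall block heel: pale wood, dark 5 mm rubber underneath, upright. 45 mm wide (y), 50 from flat front (-x) to back (+x), 78 high. Side faces flat; the two back corners rounded (radius 15). About 120 g, slides on the carrier floor. Origin: centre of underside, z up. Front and back may be exchanged in the carrier.
- heel_middle: Middle-height block heel: pale wood, dark 5 mm rubber underneath, upright. 45 mm wide (y), 50 from flat front (-x) to back (+x), 64 high. Side faces flat; the two back corners rounded (radius 15). About 100 g, slides on the carrier floor. Origin: centre of underside, z up. Front and back may be exchanged in the carrier.
- heel_low: Low block heel: pale wood, dark 5 mm rubber underneath, upright. 45 mm wide (y), 50 from flat front (-x) to back (+x), 50 high. Side faces flat; the two back corners rounded (radius 15). About 80 g, slides on the carrier floor. Origin: centre of underside, z up. Front and back may be exchanged in the carrier.
- wedge: Hardwood wedge, about 70 g, stands thin end down in the wedge block. 90 mm long (z); 10 thick at the thin end, 46 at the top (y, even slope on both faces); 32 broad (x, flat faces: grip these near the top). Origin: centre of thin end, z up. In a tight row it stops with its thin end 16 mm above the carrier underside, 2.5 mm higher per mm of slack. A push of 10-15 N closes the row; friction holds it.
- wedge_block: Dark wooden block fixed to the bench, 66 by 62 mm, 34 mm high, with a pocket 40 mm (x) by 24 mm (y) whose floor is 8 mm above the bench; the wedge stands in it, its axes along the block's. Origin: centre of the underside.
- heel_slim: Look-alike that does not belong: the same kind of heel but only 26 mm wide (y), 50 mm front to back, 64 mm high. Stays where it is. Origin: centre of the underside.
- heel_round: Look-alike that does not belong: a round heel, a plain upright cylinder of 48 mm diameter, 64 mm high, same wood and rubber. Stays where it is. Origin: centre of the underside.
- tin: Bare metal tin, 54 mm diameter, 62 mm high, standing among the heels. Stays where it is. Origin: centre of the underside.

How it is judged:
On the way:
1. all three heels stand in the carrier in the right order while the wedge is still outside it (y of heel_tall in the frame of carrier between 0.032 and 0.063 m and x of heel_tall in the frame of carrier between -0.0115 and 0.0115 m and z of heel_tall in the frame of carrier between 0.003 and 0.01 m and angle between each of heel_tall, heel_middle, heel_low's own z axis and vertical below 0.08 rad and angle between the x axis of each of heel_tall, heel_middle, heel_low and the x axis of carrier, either way round below 0.3 rad and linear speed of each of heel_tall, heel_middle, heel_low below 0.02 m/s and y of heel_middle in the frame of carrier between -0.013 and 0.018 m and x of heel_middle in the frame of carrier between -0.0115 and 0.0115 m and z of heel_middle in the frame of carrier between 0.003 and 0.01 m and y of heel_low in the frame of carrier between -0.058 and -0.027 m and x of heel_low in the frame of carrier between -0.0115 and 0.0115 m and z of heel_low in the frame of carrier between 0.003 and 0.01 m and horizontal distance between wedge and carrier above 0.13 m), for 0.2 s.
At the end, for the whole second after the job is handed in: Heels upright, square (0.12 rad), in order on the carrier floor, within 6 mm (wedge side) or 4 mm of their tight places; wedge thin end down in the gap, its thin end 8 to 24 mm above the carrier underside; all at rest; slim heel, round heel and tin upright, within 30 mm of their starts (y of heel_tall in the frame of carrier between 0.052 and 0.062 m and x of heel_tall in the frame of carrier between -0.0115 and 0.0115 m and z of heel_tall in the frame of carrier between 0.003 and 0.01 m and angle between each of heel_tall, heel_middle, heel_low's own z axis and vertical below 0.08 rad and angle between the x axis of each of heel_tall, heel_middle, heel_low and the x axis of carrier, either way round below 0.12 rad and linear speed of each of heel_tall, heel_middle, heel_low, wedge below 0.02 m/s and y of heel_middle in the frame of carrier between 0.007 and 0.017 m and x of heel_middle in the frame of carrier between -0.0115 and 0.0115 m and z of heel_middle in the frame of carrier between 0.003 and 0.01 m and y of heel_low in the frame of carrier between -0.038 and -0.028 m and x of heel_low in the frame of carrier between -0.0115 and 0.0115 m and z of heel_low in the frame of carrier between 0.003 and 0.01 m and y of wedge in the frame of carrier between -0.0735 and -0.0615 m and x of wedge in the frame of carrier between -0.018 and 0.018 m and z of wedge in the frame of carrier between 0.008 and 0.024 m and angle between wedge's own z axis and vertical below 0.12 rad and angle between the y axis of wedge and the y axis of carrier, either way round below 0.2 rad and distance of each of heel_round, heel_slim, tin from where it was at the start of the episode below 0.03 m and angle between each of heel_round, heel_slim, tin's own z axis and vertical below 0.1 rad); the robot touches nothing.
It fails at once if the slim heel, the round heel or the tin is moved more than 30 mm or knocked over (distance of any of heel_round, heel_slim, tin from where it was at the start of the episode above 0.03 m or angle between any of heel_round, heel_slim, tin's own z axis and vertical above 0.5 rad).
It also fails if it takes over 109 s, if anything falls off the work surface, if the arm or the gripper's body presses on something with over 40 N, if the wrist force passes 120 N, or if a joint passes its speed limit or range.

## Robot

A 6-joint arm with a two-finger parallel gripper is mounted at the origin on the work surface. World frame = base frame: x ahead of the robot, y to its left, z up, the work surface at z = 0. Lengths are in m, angles in rad, forces in N, time in s.
With the tool pointing down it reaches from about 0.35 to 0.975 m from the base axis. Payload 4.9 kg.
Tool frame: the origin (TCP) lies at the very end of the fingers, on their centre line; the grasp point (between the pads) lies 19 mm behind it; x points along the fingers, z is the direction in which the jaws open and shut, and the axes are right-handed (so a half turn about x gives the same grasp; the last joint's range is limited). The gripper opens to 85 mm and grips with 20 to 120 N. Pads are 22 mm wide; open, the fingers measure 114 mm over their backs; the gripper's body (76 mm by 85 mm) begins 54 mm behind the grasp point. The pads swing forward as they close: fully open they stand 13 mm farther back than shut.
Start: joints at [-1.251, 0.053, 1.613, -0, 1.476, -0.119], TCP at [0.266, -0.566, 0.231] pointing down, gripper open.
Joint ranges: [-3.01, 3.01], [-1.01, 2.22], [0.06, 2.58], [-1.02, 4.17], [0.09, 2.62], [-3.14, 3.14]. Speed limits (rad/s): [2.57, 2.57, 3.14, 3.14, 3.14, 3.14].

## Interface

Orientations are given as a unit quaternion [w, x, y, z].
In Python, from plant import manip, viewer gives the robot as it stands.
- The arm moves only by the shell command python3 -m inch 'ROWS'. ROWS is JSON, a list of rows, each an object with "fingers": the opening, from -1 (shut) to 1 (fully open), so that 0 is half open; "delta_pos": the shift along the tool's x, y, z in cm, a list of three; "twist": the turn, a rotation vector about the tool's x, y, z in degrees, a list of three. A call has 1 to 5 rows; each row shifts and turns the commanded pose from where the row before left it, along the tool's axes as they then stand; what a row does not reach is not made up. A row lasts 1/8 s, in which the tool goes at most 62.5 mm and 10.7 degrees, less where a joint would pass 70% of its speed; a pose out of reach is approached as far as the arm can. A call is refused whole if a number of a shift passes 6.25 or a number of a turn 10.7, either way. A call with a gripper value outside its range is refused whole. The fingers move at their own pace and stop on an object; the grip force is fixed at half the most. Time passes only in rows, so rows that do not move let the fingers close. It gives the time, the measured TCP pose, the force and the opening at its end, in the units of the state.
- manip.state(): the state, without advancing time (a new reading comes with each control period).
- viewer.grab_frame(name): name is "scene" or "top" or "wrist"; returns a dict with "pixels" (420x560x3 uint8, blue, green, red), "range_z" (420x560 float32, m along the optical axis (not along the pixel's ray), 0 where there is no reading), "K" (3x3 intrinsics, pixels), "k1" (the pictures are not rectified: a ray, as slopes to the right and down, at radius r is drawn at 1 + k1 r^2 times it, then the intrinsics apply), "pose" (4x4, takes a point from camera to world coordinates). Camera axes: x right, y down, z forward; pixel columns grow to the right and rows downward; lengths in m; the calibration is good to about 2 mm. A picture is of the moment at which its call begins.
- manip.job_done(): hands the job in, once; it reports no verdict.
The state is a dict: "time": time; "joint_pos": joint angles; "joint_vel": joint speeds; "joint_efforts": joint torques, N m; "tool_pos": TCP position; "tool_rot": TCP orientation; "contact_force": force on the tool from outside, world axes, zero at the start; "ft_torque": the same for the moment, N m; "gripper_width": opening from 0.0 (shut) to 1.0 (fully open).
Only numpy, scipy, OpenCV 4.12 (cv2) and the standard library are available. Lean on these libraries where they do the work, as an engineer would, in place of code of your own. Each camera call takes 0.05 s, during which the arm holds its last target.

## Working session

There is one attempt and no reset: what is moved stays moved. The work goes in short steps, Python scripts to look and compute and a shell command to move; the robot and the scene stay as the last step left them, time stands still between calls to the robot, and variables do not carry over. Pictures are saved under pics/ and viewed, and the job is handed in when it is done.

```bash
ls; mkdir -p pics; python3 - <<'E'
from plant import manip, viewer
import cv2,numpy as np
print(manip.state())
for n in ["scene","top","wrist"]:
    f=viewer.grab_frame(n); cv2.imwrite(f"pics/a_{n}.png",f["pixels"]); np.savez(f"a_{n}.npz",**f)
    print(n,f["K"].tolist(),f["k1"],np.round(f["pose"],3).tolist(),(f["range_z"]>0).mean())
E
```

```text
pics
{'time': 0.0, 'joint_pos': array([-1.25097699e+00,  5.33341512e-02,  1.61430882e+00, -2.14892228e-05,
        1.47597877e+00, -1.19010178e-01]), 'joint_vel': array([-0.00029675, -0.00108783,  0.00090094, -0.00083935, -0.00081368,
       -0.00182675]), 'joint_efforts': array([ 7.92059072e-04, -3.93679941e+01, -3.70175457e+01, -2.35314377e-05,
        7.08013598e-03, -1.96632151e-06]), 'tool_pos': array([ 0.26534168, -0.56518944,  0.23006823]), 'tool_rot': array([ 0.59628146,  0.37963048,  0.59740216, -0.37873445]), 'contact_force': array([ 0.41195842,  0.49662552, -0.82563851]), 'ft_torque': array([0.01617546, 0.00937846, 0.00287104]), 'gripper_width': 0.99751669263891}
scene [[470.95957398804376, 0.0, 286.92947194361443], [0.0, 470.95957398804376, 215.5453949231227], [0.0, 0.0, 1.0]] -0.1168774468862828 [[-0.264, 0.663, -0.701, 1.227], [0.964, 0.172, -0.201, 0.175], [-0.013, -0.729, -0.685, 0.696], [0.0, 0.0, 0.0, 1.0]] 0.9959863945578231
top [[421.21206168985685, 0.0, 283.51200133017204], [0.0, 421.21206168985685, 211.1765965223896], [0.0, 0.0, 1.0]] -0.07753001366254766 [[0.015, -0.982, 0.19, 0.411], [-0.999, -0.007, 0.045, -0.018], [-0.043, -0.19, -0.981, 0.809], [0.0, 0.0, 0.0, 1.0]] 0.9960076530612245
wrist [[289.3405398202335, 0.0, 279.22869867287943], [0.0, 289.3405398202335, 209.96520812687686], [0.0, 0.0, 1.0]] 0.00916062477897953 [[0.425, -0.871, -0.245, 0.328], [-0.905, -0.409, -0.114, -0.536], [-0.001, 0.27, -0.963, 0.373], [0.0, 0.0, 0.0, 1.0]] 0.9959056122448979
```

View pics/a_top.png

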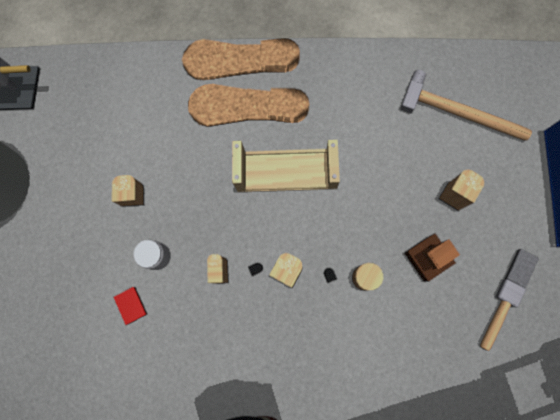

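View pics/a_scene.png

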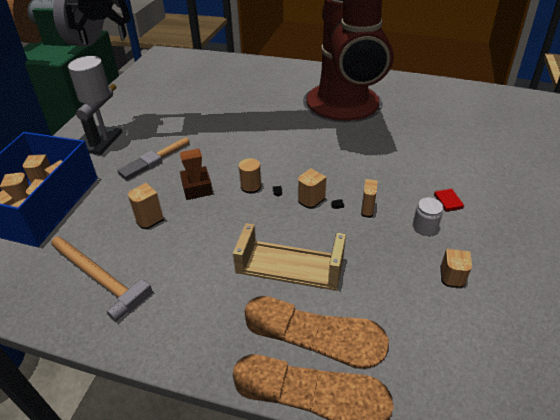

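View pics/a_wrist.png

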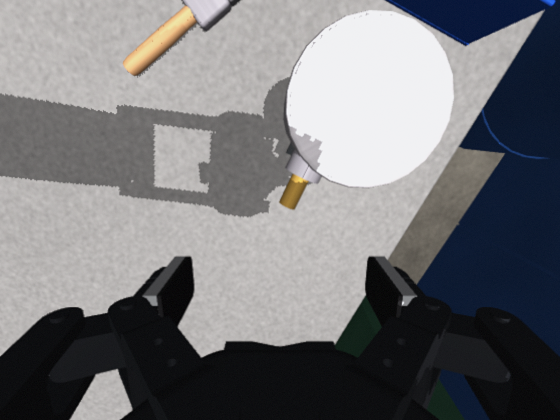

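The top view shows a heel at (125,190), one at (286,270), one at (462,190), the slim heel at (215,268), the round heel at (368,277), and the tin at (148,253). The carrier is at (287,170) and the wedge in its block at (433,256). Next I measure heights and positions.

```bash
cat > h.py <<'E'
import numpy as np, cv2
from plant import manip, viewer
def slopes(f,uv):
    K=np.array(f["K"]);k=float(f["k1"]);uv=np.asarray(uv,float).reshape(-1,2)
    return cv2.undistortPoints(uv.reshape(-1,1,2),K,np.array([k,0,0,0,0.])).reshape(-1,2)
def plane(f,uv,z):
    s=slopes(f,uv);P=np.array(f["pose"]);d=np.c_[s,np.ones(len(s))]@P[:3,:3].T
    t=(z-P[2,3])/d[:,2];return P[:3,3]+d*t[:,None]
def cloud(f):
    h,w=f["range_z"].shape;u,v=np.meshgrid(np.arange(w),np.arange(h))
    s=slopes(f,np.c_[u.ravel(),v.ravel()]);Z=f["range_z"].ravel();P=np.array(f["pose"])
    return ((np.c_[s,np.ones(len(s))]*Z[:,None])@P[:3,:3].T+P[:3,3]).reshape(h,w,3)
def face(f,C,px,z,tol=.006,r=40):
    m=(np.abs(C[...,2]-z)<tol).astype(np.uint8)
    n,l=cv2.connectedComponents(m,connectivity=4);i=l[px[1],px[0]]
    if i==0:return None
    c=max(cv2.findContours((l==i).astype(np.uint8),cv2.RETR_EXTERNAL,cv2.CHAIN_APPROX_NONE)[0],key=cv2.contourArea)
    p=plane(f,c.reshape(-1,2),z)[:,:2]
    R=cv2.minAreaRect((p*1000).astype(np.float32));return R,p
E
python3 - <<'E'
from h import *
for n,pts in dict(top=dict(A=(125,184),M=(286,265),T=(466,183),slim=(215,261),rnd=(368,272),tin=(148,247),wedge=(441,255),endL=(239,147),endR=(334,147),endL2=(238,178),endR2=(334,178),floor=(287,170)),
  scene=dict(A=(456,257),M=(311,181),T=(144,192),slim=(370,185),rnd=(250,166),tin=(428,206),endL=(340,240),endR=(245,237),wedge=(191,157))).items():
    f=dict(np.load(f"a_{n}.npz"));C=cloud(f)
    for k,(u,v) in pts.items():
        p=C[v,u];r=face(f,C,(u,v),p[2])
        print(n,k,np.round(p*1000,1),np.round(r[0][0],1),np.round(r[0][1],1),round(r[0][2],1))
E
```

```text
top A [608.8 321.6  49.3] [600.9 323.1] [53.  47.9] 4.6
top M [458.4  10.2  64.4] [452.1   8.6] [45.2 49.9] 62.0
top T [ 605.  -308.9   80.9] [ 602.6 -313.4] [46.5 54.1] 59.7
top slim [463.8 136.9  63.5] [450.9 137.2] [47.9 27.1] 2.6
top rnd [ 447.6 -132.9   66.7] [ 441.2 -135. ] [45.9 46. ] 44.7
top tin [487.2 261.5  63.2] [476.4 262. ] [47.2 50.4] 0.8
top wedge [ 475.3 -251.7   97.2] [ 478.1 -255.4] [33.7 46.7] 31.6
top endL [674.  100.1  71.9] [645.5 103.7] [81.3 16.9] 2.1
top endR [679.1 -76.3  57.6] [652.2 -74.7] [82.  18.5] 1.9
top endL2 [614.4  99.6  72.1] [645.4 103.7] [81.3 16.9] 2.1
top endR2 [618.7 -75.6  58.9] [651.8 -74.7] [81.9 18.3] 2.1
top floor [648.7  12.9   8.2] [647.9  14. ] [ 94.  196.2] 1.8
scene A [596.1 317.   50.9] [602.7 321.2] [55.1 47.6] 4.8
scene M [464.2  10.4  64.3] [455.9   6.6] [49.3 55.7] 63.1
scene T [ 598.2 -312.2   76. ] [ 604.5 -316.1] [56.2 52.7] 56.0
scene slim [447.5 133.9  65.7] [454.9 135.2] [55.3 26. ] 4.1
scene rnd [ 446.9 -132.1   64.6] [ 443.5 -135.8] [51.4 44.9] 14.2
scene tin [477.4 257.3  60.4] [476.7 260.6] [49.2 57. ] 82.7
scene endL [625.6 102.8  70.5] [650.  102.3] [85.4 18.2] 2.2
scene endR [650.3 -74.1  57. ] [655.7 -75.7] [85.8 19.9] 3.5
scene wedge [ 489.9 -250.    98.9] [ 482.4 -254.9] [37.9 45.8] 34.9
```

```bash
cat >> h.py <<'E'
def st(): return manip.state()
def yaw(s=None):
    from scipy.spatial.transform import Rotation as R
    s=s or st();q=s["tool_rot"];M=R.from_quat([q[1],q[2],q[3],q[0]]).as_matrix();return M
def to(x,y,z,jaw):
    """print remaining move: first turn about tool x, then shift in the turned frame; jaw deg mod 180"""
    from scipy.spatial.transform import Rotation as R
    s=st();M=yaw(s);best=None
    for j in (jaw,jaw+180):
        a=np.radians(j);zx=np.array([np.cos(a),np.sin(a),0]);xx=np.array([0,0,-1.]);T=np.c_[xx,np.cross(zx,xx),zx]
        rv=np.degrees(R.from_matrix(M.T@T).as_rotvec())
        if best is None or np.linalg.norm(rv)<np.linalg.norm(best[0]): best=(rv,T)
    d=np.array([x,y,z])-s["tool_pos"]
    print("t",round(s["time"],2),"pos",np.round(s["tool_pos"]*1000,1),"jaw",round(np.degrees(np.arctan2(M[1,2],M[0,2])),1),"grip",round(s["gripper_width"],3),"F",np.round(s["contact_force"],1),"q6",round(s["joint_pos"][5],2))
    print("turn deg",np.round(best[0],1),"then shift cm (turned frame)",np.round(best[1].T@d*100,2),"| shift cm in present frame",np.round(M.T@d*100,2))
E
python3 - <<'E'
from h import *
f=dict(np.load("a_top.npz"));C=cloud(f)
for k,(px,z) in dict(A=((125,184),.050),M=((286,265),.064),T=((466,183),.078),slim=((215,261),.064),rnd=((368,272),.064),tin=((148,247),.062),W=((441,255),.098),L=((239,147),.07),R=((334,147),.056)).items():
  for tol in (.003,.005,.008):
    r=face(f,C,px,z,tol)
    if r: print(k,tol,np.round(r[0][0],1),np.round(r[0][1],1),round(r[0][2],1))
w=dict(np.load("a_wrist.npz"));C=cloud(w);m=C[...,2]>.1
m[250:]=0
p=C[m];print(np.percentile(p,[1,50,99],axis=0))
for n in("top","scene"):
    f=dict(np.load(f"a_{n}.npz"));C=cloud(f);m=(C[...,2]>.12)&(C[...,0]>.1)&(C[...,0]<1.1);p=C[m]
    print(n,p.shape,np.percentile(p,[1,50,99],axis=0) if len(p) else'')
to(.602,-.314,.25,-30)
E
```

```text
A 0.003 [601.  323.7] [52.5 45.8] 5.0
A 0.005 [601.1 322.8] [52.4 47.9] 4.6
A 0.008 [600.7 322.7] [53.2 47.8] 4.9
M 0.003 [452.2   8.9] [45.5 49.5] 63.9
M 0.005 [452.1   8.6] [45.3 50. ] 62.0
M 0.008 [452.1   8.6] [45.3 50. ] 62.0
T 0.003 [ 603.4 -314.6] [46.7 54.3] 59.7
T 0.005 [ 603.1 -314.4] [46.7 55. ] 59.4
T 0.008 [ 602.7 -314.1] [47.2 55.4] 57.6
slim 0.003 [450.8 137.2] [47.8 26.9] 2.6
slim 0.005 [450.8 137.2] [47.8 27. ] 2.6
slim 0.008 [450.8 137.1] [47.9 27. ] 2.6
rnd 0.003 [ 441.3 -135.4] [46.1 46.1] 44.7
rnd 0.005 [ 441.3 -135.4] [46.1 46.1] 44.7
rnd 0.008 [ 441.7 -135. ] [45.3 46.9] 89.2
tin 0.003 [476.5 263.2] [47.3 49. ] 1.1
tin 0.005 [476.5 262.4] [47.3 50.5] 0.8
tin 0.008 [475.6 261.4] [49.1 52.7] 0.8
W 0.003 [ 478.  -255.4] [33.1 46.2] 31.8
W 0.005 [ 478.  -255.2] [33.3 46.7] 32.7
W 0.008 [ 478.  -255.1] [33.6 46.7] 31.6
L 0.003 [646.1 104. ] [81.5 16.9] 2.1
L 0.005 [646.1 104. ] [81.5 16.9] 2.1
L 0.008 [645.1 103.1] [83.5 18.4] 2.3
R 0.003 [652.7 -74.9] [82.3 18.4] 2.1
R 0.005 [652.7 -74.7] [82.2 18.7] 1.9
R 0.008 [651.8 -74.7] [84.  18.9] 1.9
[[ 0.28363558 -0.60774624  0.12211803]
 [ 0.35570823 -0.56749046  0.22786583]
 [ 0.39362701 -0.53275946  0.37270799]]
top (1096, 3) [[ 0.24125055 -0.01798761  0.20441328]
 [ 0.41070678 -0.01798761  0.80897296]
 [ 0.41070678  0.07305442  0.80897296]]
scene (7444, 3) [[ 0.13472008 -0.62139288  0.12450655]
 [ 0.24252916  0.01987842  0.26430274]
 [ 0.4125233   0.12649711  0.36540841]]
t 0.15 pos [ 265.4 -565.3  230.3] jaw -64.9 grip 1.0 F [ 0.7 -0.8  0.3] q6 -0.12
turn deg [-34.9  -0.1  -0. ] then shift cm (turned frame) [-1.97 38.6  16.59] | shift cm in present frame [-1.95 41.15 -8.45]
```

```bash
python3 - <<'E'
import cv2,numpy as np
a=cv2.imread("pics/a_top.png")
t=[cv2.resize(a[v-35:v+35,u-50:u+50],(400,280),interpolation=cv2.INTER_CUBIC) for u,v in((125,190),(286,270),(462,190),(435,255))]
cv2.imwrite("pics/b.png",np.vstack([np.hstack(t[:2]),np.hstack(t[2:])]))
E
```

```text
(no output)
```

View pics/b.png

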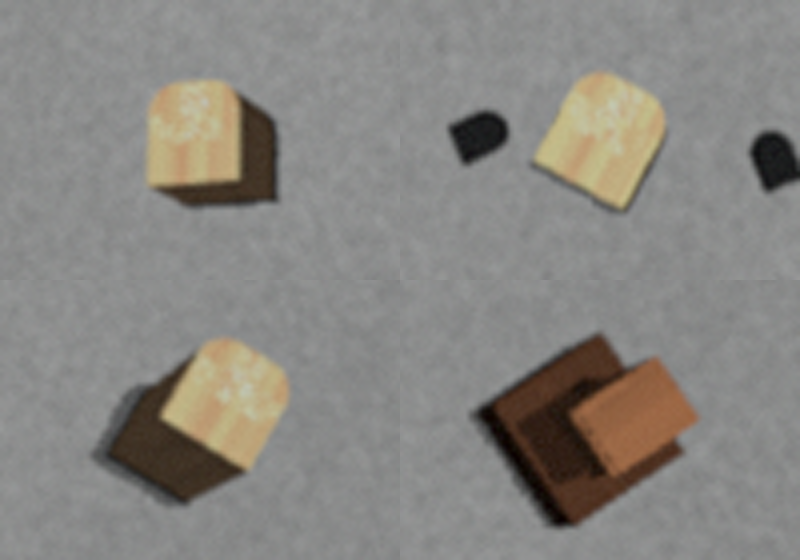

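Views agree: T (603,-314), M (452,9), A (601,323) with heights 78/64/50, stop board at +y, carrier yaw about 2°. There is a lamp next to the start pose, so I lift first.

```bash
python3 -m inch '[{"fingers":1,"delta_pos":[-4,0,0],"twist":[0,0,0]},{"fingers":1,"delta_pos":[-4,0,0],"twist":[0,0,0]},{"fingers":1,"delta_pos":[0,5,-1],"twist":[-10,0,0]},{"fingers":1,"delta_pos":[0,5,0],"twist":[-10,0,0]},{"fingers":1,"delta_pos":[0,5,0],"twist":[-10,0,0]}]'; python3 -c "
from h import *
to(.603,-.314,.25,-30)"
```

```text
time: 0.78
tool_pos: [0.3837, -0.4703, 0.3108]
tool_rot: [0.675, 0.21, 0.675, -0.21]
contact_force: [0.1, -0.4, -0.2]
gripper_width: 0.997
t 0.78 pos [ 383.7 -470.3  310.8] jaw -34.6 grip 0.997 F [ 0.1 -0.4 -0.2] q6 -0.41
turn deg [-4.6 -0.  -0. ] then shift cm (turned frame) [ 6.08 24.5  11.18] | shift cm in present frame [ 6.09 25.31  9.2 ]
```

```bash
python3 -m inch '[{"fingers":1,"delta_pos":[0,5,2],"twist":[-4.6,0,0]},{"fingers":1,"delta_pos":[0,5,2.3],"twist":[0,0,0]},{"fingers":1,"delta_pos":[2,5,2.3],"twist":[0,0,0]},{"fingers":1,"delta_pos":[2,5,2.3],"twist":[0,0,0]},{"fingers":1,"delta_pos":[2,4.5,2.3],"twist":[0,0,0]}]'; python3 -c "
from h import *
to(.603,-.314,.12,-30)
f=viewer.grab_frame('wrist');cv2.imwrite('pics/c.png',f['pixels']);C=cloud(f);np.savez('c.npz',**f)
m=(np.abs(C[...,2]-.078)<.004).astype(np.uint8);cv2.imwrite('pics/cm.png',m*255)
n,l,s,c=cv2.connectedComponentsWithStats(m,connectivity=4)
for i in range(1,n):
  if s[i,4]>300:
    print(s[i],np.round(c[i]));r=face(f,C,tuple(np.argwhere(l==i)[len(np.argwhere(l==i))//2][::-1]),.078,.004);print(r[0])"
```

```text
time: 1.4
tool_pos: [0.6067, -0.3181, 0.2503]
tool_rot: [0.683, 0.184, 0.683, -0.184]
contact_force: [-0.0, -0.3, 0.3]
gripper_width: 1.0
t 1.4 pos [ 606.7 -318.1  250.3] jaw -30.2 grip 1.0 F [-0.  -0.3  0.3] q6 -0.06
turn deg [-0.2 -0.  -0. ] then shift cm (turned frame) [13.03  0.17 -0.52] | shift cm in present frame [13.03  0.16 -0.52]
[ 254  170   45   42 1721] [275. 191.]
((604.9232788085938, -314.75341796875), (45.88759994506836, 49.15106964111328), 58.39805603027344)
```

View pics/c.png

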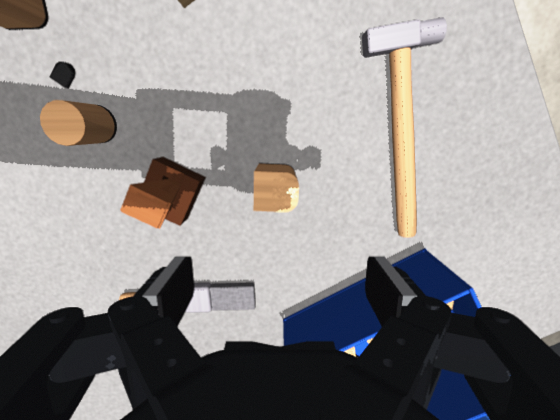

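The wrist view shows the tall heel at (275,190), about (604.5,-314.5) with jaw angle -31, which agrees with the top view. Descending.

```bash
python3 -m inch '[{"fingers":1,"delta_pos":[4,0.2,-0.4],"twist":[-1,0,0]},{"fingers":1,"delta_pos":[6,0,0],"twist":[0,0,0]},{"fingers":1,"delta_pos":[6,0,0],"twist":[0,0,0]},{"fingers":1,"delta_pos":[4,0,0],"twist":[0,0,0]},{"fingers":1,"delta_pos":[2,0,0],"twist":[0,0,0]}]'; python3 -c "
from h import *
to(.6045,-.3145,.030,-31)"
python3 -m inch '[{"fingers":-1,"delta_pos":[0,0,0],"twist":[0,0,0]},{"fingers":-1,"delta_pos":[0,0,0],"twist":[0,0,0]},{"fingers":-1,"delta_pos":[0,0,0],"twist":[0,0,0]},{"fingers":-1,"delta_pos":[0,0,0],"twist":[0,0,0]},{"fingers":-1,"delta_pos":[0,0,0],"twist":[0,0,0]}]'
```

```text
time: 2.08
tool_pos: [0.6011, -0.3146, 0.0276]
tool_rot: [0.682, 0.179, 0.686, -0.178]
contact_force: [-0.4, 1.1, 0.0]
gripper_width: 1.0
t 2.08 pos [ 601.1 -314.6   27.6] jaw -29.3 grip 1.0 F [-0.4  1.1  0. ] q6 -0.08
turn deg [ 1.7 -0.3 -0. ] then shift cm (turned frame) [-0.24  0.19  0.29] | shift cm in present frame [-0.24  0.18  0.29]
time: 2.7
tool_pos: [0.6047, -0.317, 0.0343]
tool_rot: [0.686, 0.178, 0.683, -0.179]
contact_force: [0.3, -1.0, 6.4]
gripper_width: 0.581
```

```bash
python3 -m inch '[{"fingers":-1,"delta_pos":[-5,0,0],"twist":[0,0,0]},{"fingers":-1,"delta_pos":[-6,0,0],"twist":[0,0,0]},{"fingers":-1,"delta_pos":[-6,0,0],"twist":[0,0,0]},{"fingers":-1,"delta_pos":[0,3,-2],"twist":[-10,0,0]},{"fingers":-1,"delta_pos":[0,5,-2],"twist":[-10,0,0]}]'; python3 -c "
from h import *
to(.649,.06,.2,2.1)"
```

```text
time: 3.32
tool_pos: [0.598, -0.2264, 0.2029]
tool_rot: [0.706, 0.056, 0.704, -0.056]
contact_force: [0.0, 0.9, -1.3]
gripper_width: 0.58
t 3.33 pos [ 598.  -226.4  202.9] jaw -9.1 grip 0.58 F [ 0.   0.9 -1.3] q6 -0.32
turn deg [-11.2   0.1   0.1] then shift cm (turned frame) [ 0.29 28.43  6.15] | shift cm in present frame [ 0.27 29.08  0.52]
```

```bash
python3 -m inch '[{"fingers":-1,"delta_pos":[0,5,1],"twist":[-10,0,0]},{"fingers":-1,"delta_pos":[0,6,1.2],"twist":[-1.2,0,0]},{"fingers":-1,"delta_pos":[0,6,1.2],"twist":[0,0,0]},{"fingers":-1,"delta_pos":[0,6,1.2],"twist":[0,0,0]},{"fingers":-1,"delta_pos":[0,5.4,1],"twist":[0,0,0]}]'; python3 -c "
from h import *
to(.649,.06,.2,2.1)
f=viewer.grab_frame('wrist');cv2.imwrite('pics/d.png',f['pixels']);np.savez('d.npz',**f)"
```

```text
time: 3.95
tool_pos: [0.6548, 0.0591, 0.2013]
tool_rot: [0.707, -0.012, 0.707, 0.012]
contact_force: [0.1, -1.1, -1.6]
gripper_width: 0.584
t 3.95 pos [654.8  59.1 201.3] jaw 2.0 grip 0.584 F [ 0.1 -1.1 -1.6] q6 -0.06
turn deg [-0.1 -0.  -0. ] then shift cm (turned frame) [ 0.13  0.11 -0.58] | shift cm in present frame [ 0.13  0.11 -0.58]
```

View pics/d.png

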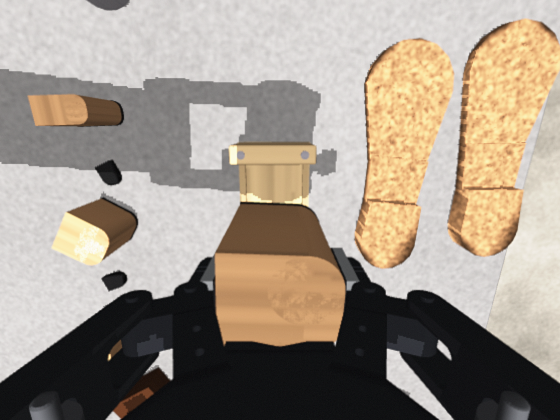

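The wrist view shows the held tall heel at (280,290) hanging square, and the stop board top at (272,155). Measuring the board.

```bash
python3 -c "
from h import *
f=dict(np.load('d.npz'));C=cloud(f)
print(C[155,272]);r=face(f,C,(272,153),.07,.005);print(r[0])
r=face(f,C,(272,155),.07,.009);print(r[0])
print(cv2.boxPoints(r[0]))
print('M',face(f,C,(85,240),.064,.006)[0]); print('slim',face(f,C,(70,110),.064,.006)[0])
for z in(.006,):
  m=np.abs(C[...,2]-z)<.004
  for v in (175,185,195):
    print(v,[(u,np.round(C[v,u]*1000).tolist()) for u in (236,242,250,270,300,306,312)])"
```

```text
[0.64685048 0.10376186 0.06989536]
((647.3494873046875, 105.08429718017578), (81.29542541503906, 17.43509292602539), 1.9622347354888916)
((647.3494873046875, 105.08432006835938), (81.29542541503906, 17.43512535095215), 1.9622347354888916)
[[606.42706  112.40496 ]
 [607.0241    94.980064]
 [688.2719    97.76368 ]
 [687.67487  115.188576]]
M ((454.7470703125, 9.519115447998047), (49.81373596191406, 52.078819274902344), 61.2099494934082)
slim ((453.79742431640625, 136.953125), (53.78926086425781, 25.92706298828125), 4.074807643890381)
175 [(236, [603.0, 73.0, 1.0]), (242, [612.0, 75.0, 13.0]), (250, [620.0, 74.0, 4.0]), (270, [644.0, 75.0, 5.0]), (300, [679.0, 76.0, 6.0]), (306, [686.0, 77.0, 11.0]), (312, [694.0, 76.0, 0.0])]
185 [(236, [603.0, 60.0, -1.0]), (242, [612.0, 63.0, 11.0]), (250, [620.0, 62.0, 5.0]), (270, [644.0, 63.0, 6.0]), (300, [680.0, 64.0, 6.0]), (306, [686.0, 66.0, 12.0]), (312, [695.0, 64.0, 0.0])]
195 [(236, [603.0, 48.0, 0.0]), (242, [612.0, 51.0, 10.0]), (250, [620.0, 50.0, 5.0]), (270, [644.0, 51.0, 7.0]), (300, [680.0, 52.0, 6.0]), (306, [687.0, 54.0, 13.0]), (312, [695.0, 51.0, 1.0])]
```

```bash
python3 -c "
from h import *
f=dict(np.load('d.npz'))
print(plane(f,[(250,253),(270,253),(300,253)],.245)); print(plane(f,[(255,203),(300,203)],.167)); C=cloud(f); print(C[[246,262,210],[270,270,270]])
to(.6485,.066,.08,2.0)"
```

```text
[[0.6432789  0.08321279 0.245     ]
 [0.65068405 0.08346179 0.245     ]
 [0.66179509 0.08383824 0.245     ]]
[[0.63894373 0.08216184 0.167     ]
 [0.66731658 0.08312761 0.167     ]]
[[0.65047938 0.08325857 0.23791513]
 [0.65078169 0.07992183 0.24522136]
 [0.64895852 0.08349845 0.18675607]]
t 4.0 pos [655.   65.6 201.3] jaw 2.3 grip 0.579 F [-2.   4.  -0.5] q6 -0.06
turn deg [ 0.3  0.  -0.3] then shift cm (turned frame) [12.13  0.06 -0.64] | shift cm in present frame [12.13  0.   -0.65]
```

```bash
python3 -m inch '[{"fingers":-1,"delta_pos":[4,0,-0.65],"twist":[0,0,0]},{"fingers":-1,"delta_pos":[5,0,0],"twist":[0,0,0]},{"fingers":-1,"delta_pos":[4,0,0],"twist":[0,0,0]},{"fingers":-1,"delta_pos":[2,0,0],"twist":[0,0,0]},{"fingers":-1,"delta_pos":[0,0,0],"twist":[0,0,0]}]'; python3 -c "
from h import *
to(.6488,.0713,.0405,2.0)"
```

```text
time: 4.62
tool_pos: [0.6474, 0.0565, 0.0498]
tool_rot: [0.706, -0.012, 0.708, 0.012]
contact_force: [0.3, 0.3, -1.0]
gripper_width: 0.59
t 4.62 pos [647.4  56.5  49.8] jaw 1.9 grip 0.59 F [ 0.3  0.3 -1. ] q6 -0.06
turn deg [-0.1 -0.2 -0. ] then shift cm (turned frame) [0.93 1.48 0.19] | shift cm in present frame [0.93 1.48 0.2 ]
```

```bash
for i in 1 2; do python3 -m inch '[{"fingers":-1,"delta_pos":[0,0,0],"twist":[0,0,0]}]'; done; python3 -c "
from h import *
to(.6488,.0713,.0405,2.0)
f=viewer.grab_frame('wrist');cv2.imwrite('pics/e.png',f['pixels']);np.savez('e.npz',**f);to(.6488,.0713,.0405,2.0);C=cloud(f)
for v in range(120,260,6):print(v,np.round(C[v,275]*1000,1))"
```

```text
time: 4.75
tool_pos: [0.6501, 0.0565, 0.0536]
tool_rot: [0.708, -0.012, 0.706, 0.012]
contact_force: [0.0, -0.8, -0.9]
gripper_width: 0.583
time: 4.88
tool_pos: [0.6502, 0.0565, 0.0539]
tool_rot: [0.708, -0.012, 0.706, 0.012]
contact_force: [-0.3, 0.8, -1.4]
gripper_width: 0.582
t 4.88 pos [650.2  56.5  53.9] jaw 1.9 grip 0.582 F [-0.3  0.8 -1.4] q6 -0.06
turn deg [-0.1  0.2  0. ] then shift cm (turned frame) [ 1.34  1.48 -0.09] | shift cm in present frame [ 1.34  1.48 -0.1 ]
t 4.92 pos [650.   56.6  53.5] jaw 1.9 grip 0.584 F [-0.3 -0.3 -0.9] q6 -0.06
turn deg [-0.1  0.2  0. ] then shift cm (turned frame) [ 1.3   1.47 -0.06] | shift cm in present frame [ 1.3   1.47 -0.07]
120 [645.5 130.5  -1.2]
126 [ 6.456e+02  1.268e+02 -3.000e-01]
132 [ 6.457e+02  1.230e+02 -4.000e-01]
138 [645.8 119.2  -0.8]
144 [ 6.459e+02  1.153e+02 -3.000e-01]
150 [646.2 113.3  25.3]
156 [646.5 113.3  63.2]
162 [646.7 111.5  70.8]
168 [646.7 108.5  68.2]
174 [646.8 106.2  70.2]
180 [646.9 103.5  70. ]
186 [647.  100.8  69.8]
192 [647.1  98.1  70. ]
198 [647.   80.1   6.2]
204 [647.2  80.7  24.4]
210 [647.3  80.6  37.5]
216 [647.4  80.5  48.9]
222 [647.5  80.9  60.4]
228 [647.6  80.3  67.8]
234 [647.6  80.7  76.7]
240 [647.7  80.5  83.3]
246 [647.8  80.6  89.9]
252 [647.8  80.2  94.9]
258 [647.9  78.2  96. ]
```

View pics/e.png

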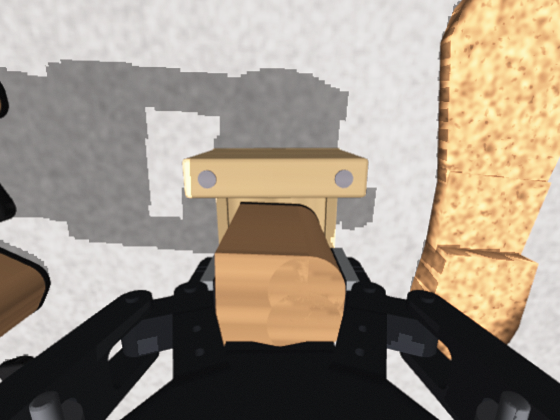

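Settled readings show the heel's +y face at 80.6, the board's inner face at about 95.3, and the heel bottom at z≈18. I lower it and slide it to the board.

```bash
python3 -m inch '[{"fingers":-1,"delta_pos":[0.6,0.6,-0.1],"twist":[0,0,0]},{"fingers":-1,"delta_pos":[0.4,0.5,0],"twist":[0,0,0]},{"fingers":-1,"delta_pos":[0.1,0,0],"twist":[0,0,0]},{"fingers":-1,"delta_pos":[0,0,0],"twist":[0,0,0]},{"fingers":-1,"delta_pos":[0,0,0],"twist":[0,0,0]}]'
python3 -m inch '[{"fingers":-1,"delta_pos":[0,0.2,0],"twist":[0,0,0]},{"fingers":-1,"delta_pos":[0,0,0],"twist":[0,0,0]}]'
python3 -m inch '[{"fingers":-1,"delta_pos":[0,0.15,0],"twist":[0,0,0]},{"fingers":-1,"delta_pos":[0,0,0],"twist":[0,0,0]}]'
```

```text
time: 5.55
tool_pos: [0.6473, 0.0676, 0.0403]
tool_rot: [0.707, -0.012, 0.707, 0.012]
contact_force: [0.3, 0.2, 0.2]
gripper_width: 0.584
time: 5.8
tool_pos: [0.6472, 0.0695, 0.0403]
tool_rot: [0.707, -0.012, 0.707, 0.012]
contact_force: [0.8, -0.7, 0.3]
gripper_width: 0.584
time: 6.05
tool_pos: [0.6472, 0.0705, 0.0403]
tool_rot: [0.707, -0.012, 0.707, 0.012]
contact_force: [0.4, -3.8, 0.5]
gripper_width: 0.582
```

```bash
python3 -m inch '[{"fingers":-1,"delta_pos":[0.1,0,0],"twist":[0,0,0]},{"fingers":-1,"delta_pos":[0,0,0],"twist":[0,0,0]}]'
python3 -m inch '[{"fingers":-1,"delta_pos":[0.1,0,0],"twist":[0,0,0]},{"fingers":-1,"delta_pos":[0,0,0],"twist":[0,0,0]}]'
```

```text
time: 6.3
tool_pos: [0.6472, 0.0704, 0.0403]
tool_rot: [0.707, -0.012, 0.707, 0.012]
contact_force: [-3.1, -3.9, 6.1]
gripper_width: 0.583
time: 6.55
tool_pos: [0.6472, 0.0705, 0.0403]
tool_rot: [0.707, -0.012, 0.707, 0.012]
contact_force: [-5.6, -3.8, 10.0]
gripper_width: 0.583
```

On the floor and against the board. Release and raise.

```bash
python3 -m inch '[{"fingers":-1,"delta_pos":[-0.2,0,0],"twist":[0,0,0]},{"fingers":1,"delta_pos":[0,0,0],"twist":[0,0,0]},{"fingers":1,"delta_pos":[0,0,0],"twist":[0,0,0]},{"fingers":1,"delta_pos":[0,0,0],"twist":[0,0,0]},{"fingers":1,"delta_pos":[0,0,0],"twist":[0,0,0]}]'
python3 -m inch '[{"fingers":1,"delta_pos":[-3,0,0],"twist":[0,0,0]},{"fingers":1,"delta_pos":[-6,0,0],"twist":[0,0,0]},{"fingers":1,"delta_pos":[-6,0,0],"twist":[0,0,0]},{"fingers":1,"delta_pos":[0,-2,-5],"twist":[9,0,0]},{"fingers":1,"delta_pos":[0,0,-5],"twist":[9,0,0]}]'
python3 -c "
from h import *
to(.4535,.009,.2,-28)
f=viewer.grab_frame('top');C=cloud(f);print(face(f,C,(252,150),.084,.004)); cv2.imwrite('pics/f.png',f['pixels'])"
```

```text
time: 7.18
tool_pos: [0.647, 0.0713, 0.0402]
tool_rot: [0.707, -0.012, 0.707, 0.012]
contact_force: [0.0, -0.1, 0.2]
gripper_width: 1.0
time: 7.8
tool_pos: [0.548, 0.0546, 0.1919]
tool_rot: [0.701, 0.101, 0.699, -0.101]
contact_force: [-0.1, 0.6, -0.3]
gripper_width: 1.004
t 7.8 pos [548.   54.6 191.9] jaw -16.5 grip 1.004 F [-0.1  0.6 -0.3] q6 0.25
turn deg [11.5  0.1 -0. ] then shift cm (turned frame) [-0.81 -8.46 -6.2 ] | shift cm in present frame [-0.84 -7.05 -7.77]
None
```

View pics/f.png

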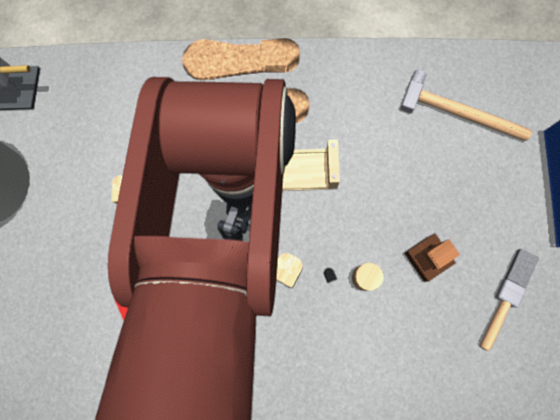

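```bash
python3 -m inch '[{"fingers":1,"delta_pos":[0,-3.5,-3.9],"twist":[5.5,0,0]},{"fingers":1,"delta_pos":[0,-4,-3.2],"twist":[6,0,0]},{"fingers":1,"delta_pos":[0,-0.5,0],"twist":[0,0,0]},{"fingers":1,"delta_pos":[0,0,0],"twist":[0,0,0]},{"fingers":1,"delta_pos":[0,0,0],"twist":[0,0,0]}]'
python3 -c "
from h import *
to(.4535,.009,.036,-28)
f=viewer.grab_frame('wrist');C=cloud(f); cv2.imwrite('pics/g.png',f['pixels']);np.savez('g.npz',**f)
m=(np.abs(C[...,2]-.064)<.005).astype(np.uint8)
n,l,s,c=cv2.connectedComponentsWithStats(m,connectivity=4)
for i in range(1,n):
  if s[i,4]>200:
    a=np.argwhere(l==i);print(s[i]);print(face(f,C,tuple(a[len(a)//2][::-1]),.064,.005)[0])"
```

```text
time: 8.48
tool_pos: [0.4552, 0.0031, 0.1908]
tool_rot: [0.687, 0.168, 0.687, -0.168]
contact_force: [-0.6, 0.7, -0.2]
gripper_width: 0.998
t 8.47 pos [455.2   3.1 190.8] jaw -27.5 grip 0.998 F [-0.6  0.7 -0.2] q6 0.32
turn deg [ 0.5  0.  -0. ] then shift cm (turned frame) [15.48  0.44 -0.43] | shift cm in present frame [15.48  0.43 -0.44]
[382   1  50  69 593]
((618.9291381835938, 81.4769515991211), (19.719085693359375, 64.77519989013672), 19.664085388183594)
[ 169   43   63   57 2014]
((451.65411376953125, 136.45863342285156), (50.55278396606445, 27.303312301635742), 3.8572797775268555)
[ 248  175   53   47 2329]
((453.3879089355469, 9.174871444702148), (45.16948699951172, 49.59831619262695), 62.45708465576172)
[ 305  298   44   40 1393]
((441.75494384765625, -134.01931762695312), (48.68798828125, 46.81495666503906), 62.50149917602539)
```

View pics/g.png

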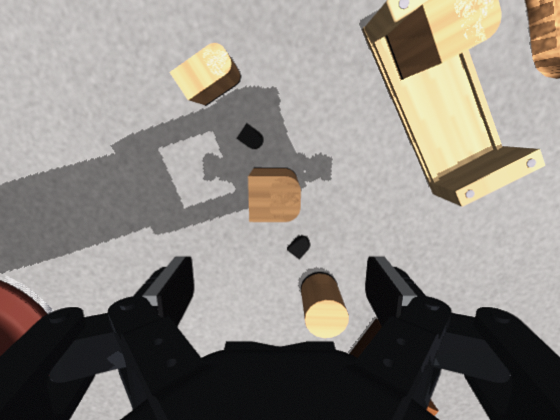

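The wrist view shows the middle heel at (275,197), (453.4,9.2), and the tall heel standing against the stop board at top right. Descend on the middle heel.

```bash
python3 -m inch '[{"fingers":1,"delta_pos":[3,0.45,-0.45],"twist":[0,0,0]},{"fingers":1,"delta_pos":[5,0,0],"twist":[0,0,0]},{"fingers":1,"delta_pos":[5,0,0],"twist":[0,0,0]},{"fingers":1,"delta_pos":[3,0,0],"twist":[0,0,0]},{"fingers":1,"delta_pos":[0,0,0],"twist":[0,0,0]}]'; python3 -c "
from h import *
to(.4535,.009,.030,-27.5)"
python3 -m inch '[{"fingers":-1,"delta_pos":[0,0,0],"twist":[0,0,0]},{"fingers":-1,"delta_pos":[0,0,0],"twist":[0,0,0]},{"fingers":-1,"delta_pos":[0,0,0],"twist":[0,0,0]},{"fingers":-1,"delta_pos":[0,0,0],"twist":[0,0,0]},{"fingers":-1,"delta_pos":[0,0,0],"twist":[0,0,0]}]'
python3 -m inch '[{"fingers":-1,"delta_pos":[-3,0,0],"twist":[0,0,0]},{"fingers":-1,"delta_pos":[-5,0,0],"twist":[0,0,0]},{"fingers":-1,"delta_pos":[-5,0,0],"twist":[0,0,0]},{"fingers":-1,"delta_pos":[-3,0,0],"twist":[0,0,0]},{"fingers":-1,"delta_pos":[-1,0,0],"twist":[-9,0,0]}]'; python3 -c "
from h import *
to(.650,.013,.19,2.0)"
```

```text
time: 9.15
tool_pos: [0.4502, 0.0096, 0.0276]
tool_rot: [0.684, 0.168, 0.689, -0.168]
contact_force: [-0.5, 0.1, 0.6]
gripper_width: 1.0
t 9.15 pos [450.2   9.6  27.6] jaw -27.5 grip 1.0 F [-0.5  0.1  0.6] q6 0.34
turn deg [-0.  -0.4  0.1] then shift cm (turned frame) [-0.24  0.09  0.32] | shift cm in present frame [-0.25  0.09  0.32]
time: 9.78
tool_pos: [0.4543, 0.0087, 0.0326]
tool_rot: [0.688, 0.169, 0.685, -0.168]
contact_force: [0.1, 0.1, 5.9]
gripper_width: 0.577
time: 10.4
tool_pos: [0.4534, 0.0087, 0.2035]
tool_rot: [0.7, 0.113, 0.696, -0.112]
contact_force: [-0.3, 0.4, -0.6]
gripper_width: 0.572
t 10.4 pos [453.4   8.7 203.5] jaw -18.3 grip 0.572 F [-0.3  0.4 -0.6] q6 0.17
turn deg [-20.3   0.3   0. ] then shift cm (turned frame) [ 1.35 -0.26 19.67] | shift cm in present frame [ 1.45  6.58 18.53]
```

```bash
python3 -m inch '[{"fingers":-1,"delta_pos":[0,1,4],"twist":[-10.2,0,0]},{"fingers":-1,"delta_pos":[0,0.6,5],"twist":[-10.1,0,0]},{"fingers":-1,"delta_pos":[0,0,5.5],"twist":[0,0,0]},{"fingers":-1,"delta_pos":[0,0,3.5],"twist":[0,0,0]},{"fingers":-1,"delta_pos":[0,0,0],"twist":[0,0,0]}]'; python3 -c "
from h import *
to(.650,.016,.06,2.0)"
```

```text
time: 11.02
tool_pos: [0.6349, 0.007, 0.1995]
tool_rot: [0.707, -0.011, 0.707, 0.011]
contact_force: [0.6, 0.2, -1.7]
gripper_width: 0.574
t 11.03 pos [634.9   7.  199.5] jaw 1.7 grip 0.574 F [ 0.6  0.2 -1.7] q6 -0.14
turn deg [-0.3 -0.1 -0. ] then shift cm (turned frame) [13.95  0.84  1.54] | shift cm in present frame [13.95  0.85  1.55]
```

```bash
python3 -m inch '[{"fingers":-1,"delta_pos":[2,0.8,1.4],"twist":[0,0,0]},{"fingers":-1,"delta_pos":[5,0,0],"twist":[0,0,0]},{"fingers":-1,"delta_pos":[5,0,0],"twist":[0,0,0]},{"fingers":-1,"delta_pos":[2.5,0,0],"twist":[0,0,0]},{"fingers":-1,"delta_pos":[0,0,0],"twist":[0,0,0]}]'; python3 -m inch '[{"fingers":-1,"delta_pos":[0,0,0],"twist":[0,0,0]}]'
python3 -c "
from h import *
to(.650,.028,.038,2.0)
f=viewer.grab_frame('wrist');cv2.imwrite('pics/i.png',f['pixels']);np.savez('i.npz',**f);C=cloud(f)
for v in range(100,262,7):print(v,np.round(C[v,275]*1000,1))"
```

```text
time: 11.65
tool_pos: [0.6442, 0.0157, 0.0524]
tool_rot: [0.705, -0.011, 0.709, 0.011]
contact_force: [0.3, 0.2, -1.6]
gripper_width: 0.576
time: 11.78
tool_pos: [0.6481, 0.0154, 0.0572]
tool_rot: [0.708, -0.011, 0.706, 0.011]
contact_force: [0.0, 0.4, -0.3]
gripper_width: 0.58
t 11.78 pos [648.1  15.4  57.2] jaw 1.7 grip 0.58 F [ 0.   0.4 -0.3] q6 -0.12
turn deg [-0.3  0.1  0. ] then shift cm (turned frame) [1.92 1.25 0.24] | shift cm in present frame [1.92 1.26 0.23]
100 [644.   95.8  68.7]
107 [644.3  91.9  84.3]
114 [644.4  89.4  85. ]
121 [644.4  86.9  85.3]
128 [644.5  84.4  85. ]
135 [644.6  81.8  85.4]
142 [644.6  79.1  83.5]
149 [644.7  76.4  82.6]
156 [644.8  73.7  83.5]
163 [644.8  70.9  83.4]
170 [644.9  68.3  84.5]
177 [645.   65.4  84.1]
184 [645.1  62.8  85.2]
191 [645.1  59.7  84.2]
198 [645.2  56.7  83.7]
205 [645.3  53.7  83.7]
212 [645.4  50.6  83.6]
219 [645.4  37.3  51.2]
226 [645.5  37.   62.1]
233 [645.6  37.6  73.6]
240 [645.7  37.2  81.3]
247 [645.8  36.7  87.9]
254 [645.9  33.6  88.1]
261 [645.9  30.3  87.9]
```

View pics/i.png

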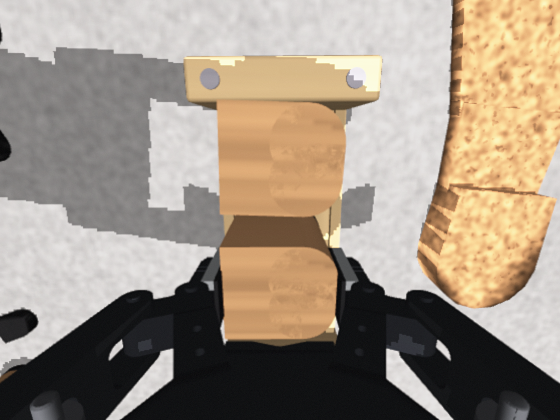

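The tall heel sits flush against the board at the top. The held middle heel is square, with a 12.7 mm gap and its bottom at z≈24.

```bash
python3 -m inch '[{"fingers":-1,"delta_pos":[1,0.3,0.1],"twist":[0,0,0]},{"fingers":-1,"delta_pos":[0.5,0.4,0],"twist":[0,0,0]},{"fingers":-1,"delta_pos":[0,0.3,0],"twist":[0,0,0]},{"fingers":-1,"delta_pos":[0,0,0],"twist":[0,0,0]},{"fingers":-1,"delta_pos":[0,0,0],"twist":[0,0,0]}]'
python3 -m inch '[{"fingers":-1,"delta_pos":[0.1,0.15,0],"twist":[0,0,0]},{"fingers":-1,"delta_pos":[0,0,0],"twist":[0,0,0]}]'
python3 -m inch '[{"fingers":-1,"delta_pos":[0,0.15,0],"twist":[0,0,0]},{"fingers":-1,"delta_pos":[0,0,0],"twist":[0,0,0]}]'
```

```text
time: 12.45
tool_pos: [0.6483, 0.0255, 0.0405]
tool_rot: [0.707, -0.011, 0.707, 0.011]
contact_force: [-0.3, -0.7, -1.7]
gripper_width: 0.576
time: 12.7
tool_pos: [0.648, 0.027, 0.0392]
tool_rot: [0.707, -0.011, 0.707, 0.011]
contact_force: [0.1, 0.2, -1.3]
gripper_width: 0.576
time: 12.95
tool_pos: [0.6481, 0.0283, 0.0394]
tool_rot: [0.707, -0.011, 0.707, 0.011]
contact_force: [-0.1, -0.7, -1.8]
gripper_width: 0.574
```

```bash

python3 -m inch '[{"fingers":-1,"delta_pos":[0,0.1,0],"twist":[0,0,0]},{"fingers":-1,"delta_pos":[0,0,0],"twist":[0,0,0]}]'
python3 -m inch '[{"fingers":-1,"delta_pos":[0.1,0,0],"twist":[0,0,0]},{"fingers":-1,"delta_pos":[0,0,0],"twist":[0,0,0]}]'
python3 -m inch '[{"fingers":-1,"delta_pos":[0.1,0,0],"twist":[0,0,0]},{"fingers":-1,"delta_pos":[0,0,0],"twist":[0,0,0]}]'
```

```text
time: 13.2
tool_pos: [0.6482, 0.0284, 0.0395]
tool_rot: [0.707, -0.012, 0.707, 0.01]
contact_force: [1.1, -5.2, -1.5]
gripper_width: 0.573
time: 13.45
tool_pos: [0.6484, 0.0283, 0.0388]
tool_rot: [0.707, -0.011, 0.707, 0.01]
contact_force: [-0.2, -5.1, 0.5]
gripper_width: 0.571
time: 13.7
tool_pos: [0.6485, 0.0283, 0.0387]
tool_rot: [0.707, -0.012, 0.707, 0.01]
contact_force: [-2.2, -4.9, 3.9]
gripper_width: 0.574
```

Contact with the tall heel and the floor. Release, then go to the low heel.

```bash
python3 -m inch '[{"fingers":-1,"delta_pos":[-0.1,0,0],"twist":[0,0,0]},{"fingers":1,"delta_pos":[0,0,0],"twist":[0,0,0]},{"fingers":1,"delta_pos":[0,0,0],"twist":[0,0,0]},{"fingers":1,"delta_pos":[0,0,0],"twist":[0,0,0]},{"fingers":1,"delta_pos":[0,0,0],"twist":[0,0,0]}]'
python3 -m inch '[{"fingers":1,"delta_pos":[-3,0,0],"twist":[0,0,0]},{"fingers":1,"delta_pos":[-6,0,0],"twist":[0,0,0]},{"fingers":1,"delta_pos":[-6,0,0],"twist":[0,0,0]},{"fingers":1,"delta_pos":[0,5,-1],"twist":[-2.7,0,0]},{"fingers":1,"delta_pos":[0,6,-1],"twist":[0,0,0]}]'
python3 -m inch '[{"fingers":1,"delta_pos":[0,6,-1],"twist":[0,0,0]},{"fingers":1,"delta_pos":[0,6,0],"twist":[0,0,0]},{"fingers":1,"delta_pos":[0,6,0],"twist":[0,0,0]},{"fingers":1,"delta_pos":[0,0,0],"twist":[0,0,0]},{"fingers":1,"delta_pos":[0,0,0],"twist":[0,0,0]}]'
python3 -c "
from h import *
to(.601,.323,.03,4.7)
f=viewer.grab_frame('wrist');C=cloud(f); cv2.imwrite('pics/j.png',f['pixels']);np.savez('j.npz',**f)
m=(np.abs(C[...,2]-.050)<.005).astype(np.uint8)
n,l,s,c=cv2.connectedComponentsWithStats(m,connectivity=4)
for i in range(1,n):
  if s[i,4]>200:
    a=np.argwhere(l==i);print(s[i]);print(face(f,C,tuple(a[len(a)//2][::-1]),.05,.005)[0])"
```

```text
time: 14.32
tool_pos: [0.648, 0.0297, 0.0383]
tool_rot: [0.707, -0.011, 0.707, 0.011]
contact_force: [-0.8, -0.2, 1.0]
gripper_width: 1.0
time: 14.95
tool_pos: [0.6225, 0.1387, 0.1901]
tool_rot: [0.708, -0.026, 0.706, 0.027]
contact_force: [0.4, -0.2, -1.2]
gripper_width: 1.001
time: 15.58
tool_pos: [0.5978, 0.3169, 0.1881]
tool_rot: [0.706, -0.028, 0.707, 0.027]
contact_force: [0.5, -0.3, 0.4]
gripper_width: 1.004
t 15.57 pos [597.8 316.9 188.1] jaw 4.5 grip 1.004 F [ 0.5 -0.3  0.4] q6 0.3
turn deg [-0.2 -0.   0. ] then shift cm (turned frame) [15.81  0.59  0.37] | shift cm in present frame [15.81  0.6   0.37]
[ 258  170   51   45 2164]
((601.38232421875, 324.7935485839844), (49.707664489746094, 44.517967224121094), 4.459630966186523)
[138 215  48  42 435]
((486.29681396484375, 274.9091491699219), (28.799793243408203, 53.63059616088867), 49.05177307128906)
```

View pics/j.png

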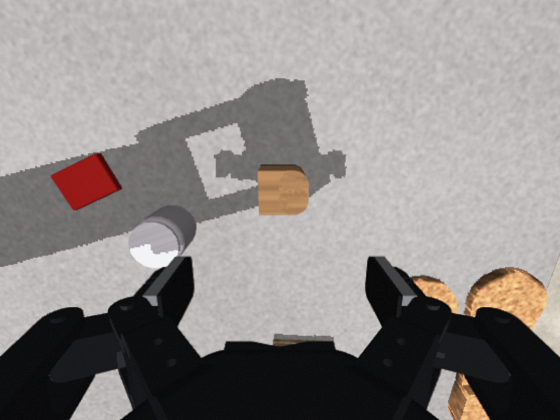

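```bash
python3 -m inch '[{"fingers":1,"delta_pos":[3,0.7,0.35],"twist":[0,0,0]},{"fingers":1,"delta_pos":[5,0,0],"twist":[0,0,0]},{"fingers":1,"delta_pos":[5,0,0],"twist":[0,0,0]},{"fingers":1,"delta_pos":[3.4,0,0],"twist":[0,0,0]},{"fingers":1,"delta_pos":[0,0,0],"twist":[0,0,0]}]'
python3 -m inch '[{"fingers":-1,"delta_pos":[0,0,0],"twist":[0,0,0]},{"fingers":-1,"delta_pos":[0,0,0],"twist":[0,0,0]},{"fingers":-1,"delta_pos":[0,0,0],"twist":[0,0,0]},{"fingers":-1,"delta_pos":[0,0,0],"twist":[0,0,0]},{"fingers":-1,"delta_pos":[0,0,0],"twist":[0,0,0]}]'
python3 -m inch '[{"fingers":-1,"delta_pos":[-3,0,0],"twist":[0,0,0]},{"fingers":-1,"delta_pos":[-5,0,0],"twist":[0,0,0]},{"fingers":-1,"delta_pos":[-5,0,0],"twist":[0,0,0]},{"fingers":-1,"delta_pos":[-4,0,0],"twist":[0,0,0]},{"fingers":-1,"delta_pos":[0,0,0],"twist":[0,0,0]}]'; python3 -c "
from h import *
to(.651,-.03,.19,2.0)"
```

```text
time: 16.25
tool_pos: [0.5985, 0.3213, 0.0203]
tool_rot: [0.704, -0.028, 0.709, 0.026]
contact_force: [0.6, -0.6, 0.1]
gripper_width: 1.003
time: 16.88
tool_pos: [0.6031, 0.3248, 0.0276]
tool_rot: [0.708, -0.027, 0.705, 0.028]
contact_force: [-0.5, -0.7, 6.7]
gripper_width: 0.572
time: 17.5
tool_pos: [0.6033, 0.3253, 0.2006]
tool_rot: [0.71, -0.026, 0.703, 0.029]
contact_force: [-1.0, 0.4, -0.6]
gripper_width: 0.574
t 17.5 pos [603.3 325.3 200.6] jaw 4.5 grip 0.574 F [-1.   0.4 -0.6] q6 0.31
turn deg [ 2.5  0.5 -0.2] then shift cm (turned frame) [  1.06 -35.67   3.53] | shift cm in present frame [  0.96 -35.8    1.99]
```

```bash
python3 -m inch '[{"fingers":-1,"delta_pos":[0,-6,0.6],"twist":[2.5,0,0]},{"fingers":-1,"delta_pos":[0,-6,0.6],"twist":[0,0,0]},{"fingers":-1,"delta_pos":[0,-6,0.6],"twist":[0,0,0]},{"fingers":-1,"delta_pos":[0,-6,0.6],"twist":[0,0,0]},{"fingers":-1,"delta_pos":[0,-6,0.6],"twist":[0,0,0]}]'
python3 -m inch '[{"fingers":-1,"delta_pos":[0,-5,0.3],"twist":[0,0,0]},{"fingers":-1,"delta_pos":[0,-0.5,0],"twist":[0,0,0]},{"fingers":-1,"delta_pos":[0,0,0],"twist":[0,0,0]},{"fingers":-1,"delta_pos":[0,0,0],"twist":[0,0,0]}]';  python3 -c "
from h import *
to(.651,-.03,.05,2.0)"
```

```text
time: 18.12
tool_pos: [0.6427, 0.024, 0.1924]
tool_rot: [0.706, -0.012, 0.708, 0.012]
contact_force: [1.3, 0.3, -1.9]
gripper_width: 0.573
time: 18.62
tool_pos: [0.6481, -0.0276, 0.1936]
tool_rot: [0.707, -0.012, 0.707, 0.013]
contact_force: [0.3, 0.7, -0.4]
gripper_width: 0.571
t 18.62 pos [648.1 -27.6 193.6] jaw 2.0 grip 0.571 F [ 0.3  0.7 -0.4] q6 -0.19
turn deg [ 0.  -0.1 -0. ] then shift cm (turned frame) [14.36 -0.25  0.28] | shift cm in present frame [14.36 -0.26  0.29]
```

```bash
python3 -m inch '[{"fingers":-1,"delta_pos":[3,-0.2,0.25],"twist":[0,0,0]},{"fingers":-1,"delta_pos":[5,0,0],"twist":[0,0,0]},{"fingers":-1,"delta_pos":[4.5,0,0],"twist":[0,0,0]},{"fingers":-1,"delta_pos":[1.5,0,0],"twist":[0,0,0]},{"fingers":-1,"delta_pos":[0,0,0],"twist":[0,0,0]}]'; python3 -m inch '[{"fingers":-1,"delta_pos":[0,0,0],"twist":[0,0,0]}]'
python3 -c "
from h import *
to(.650,-.017,.033,2.0)
f=viewer.grab_frame('wrist');cv2.imwrite('pics/k.png',f['pixels']);np.savez('k.npz',**f);C=cloud(f)
for v in range(20,275,8):print(v,np.round(C[v,275]*1000,1))"
```

```text
time: 19.25
tool_pos: [0.6506, -0.0301, 0.0537]
tool_rot: [0.706, -0.012, 0.708, 0.013]
contact_force: [0.3, 0.3, -0.6]
gripper_width: 0.57
time: 19.38
tool_pos: [0.653, -0.0309, 0.0571]
tool_rot: [0.709, -0.012, 0.705, 0.012]
contact_force: [0.6, -0.5, 0.4]
gripper_width: 0.57
t 19.38 pos [653.  -30.9  57.1] jaw 2.0 grip 0.57 F [ 0.6 -0.5  0.4] q6 -0.2
turn deg [-0.   0.2  0. ] then shift cm (turned frame) [ 2.41  1.4  -0.25] | shift cm in present frame [ 2.41  1.4  -0.26]
20 [647.9  74.   84.6]
28 [648.   71.9  83.4]
36 [648.1  69.5  83.1]
44 [648.1  67.   83. ]
52 [648.2  64.1  84.6]
60 [648.3  61.8  83. ]
68 [648.4  59.1  83.5]
76 [648.5  56.2  84.7]
84 [648.5  53.7  83.3]
92 [648.6  50.8  84.7]
100 [648.6  49.3  69.9]
108 [648.7  46.1  70.5]
116 [648.8  42.9  70.4]
124 [648.9  39.7  69.7]
132 [649.   36.4  70.3]
140 [649.1  33.   70. ]
148 [649.2  29.6  69.5]
156 [649.3  26.2  70.3]
164 [649.4  22.7  70. ]
172 [649.5  19.   69.3]
180 [649.6  15.4  69.8]
188 [649.7  11.7  69.4]
196 [649.8   7.8  69.1]
204 [649.9 -12.3   6.7]
212 [650.1  -8.3  40. ]
220 [650.2  -8.3  55. ]
228 [650.3  -8.5  67. ]
236 [650.4  -8.6  77.7]
244 [650.5 -11.9  79.1]
252 [650.6 -15.2  80.3]
260 [650.7 -19.7  79. ]
268 [650.9 -23.7  79. ]
```

View pics/k.png

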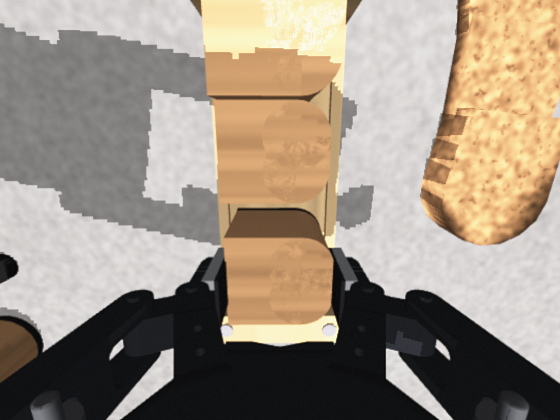

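The tall and middle heels touch at (270,98). The low heel is held with its +y face at -8.4, a gap of about 13.5 mm, and its bottom at z≈29.

```bash
python3 -m inch '[{"fingers":-1,"delta_pos":[1,0.3,-0.2],"twist":[0,0,0]},{"fingers":-1,"delta_pos":[0.8,0.4,0],"twist":[0,0,0]},{"fingers":-1,"delta_pos":[0.3,0.3,0],"twist":[0,0,0]},{"fingers":-1,"delta_pos":[0,0,0],"twist":[0,0,0]},{"fingers":-1,"delta_pos":[0,0,0],"twist":[0,0,0]}]'
python3 -m inch '[{"fingers":-1,"delta_pos":[0,0.2,0],"twist":[0,0,0]},{"fingers":-1,"delta_pos":[0,0,0],"twist":[0,0,0]}]'
python3 -m inch '[{"fingers":-1,"delta_pos":[0,0.15,0],"twist":[0,0,0]},{"fingers":-1,"delta_pos":[0,0,0],"twist":[0,0,0]}]'
```

```text
time: 20.05
tool_pos: [0.649, -0.0213, 0.0337]
tool_rot: [0.707, -0.012, 0.707, 0.012]
contact_force: [-0.6, -1.3, 3.7]
gripper_width: 0.57
time: 20.3
tool_pos: [0.6491, -0.0192, 0.0337]
tool_rot: [0.707, -0.012, 0.707, 0.012]
contact_force: [0.3, -0.8, 3.6]
gripper_width: 0.573
time: 20.55
tool_pos: [0.6491, -0.0177, 0.0337]
tool_rot: [0.707, -0.012, 0.707, 0.012]
contact_force: [0.1, -1.6, 3.6]
gripper_width: 0.57
```

```bash

python3 -m inch '[{"fingers":-1,"delta_pos":[0,0.15,0],"twist":[0,0,0]},{"fingers":-1,"delta_pos":[0,0,0],"twist":[0,0,0]}]'
python3 -m inch '[{"fingers":-1,"delta_pos":[0,0.1,0],"twist":[0,0,0]},{"fingers":-1,"delta_pos":[0,0,0],"twist":[0,0,0]}]'
```

```text
time: 20.8
tool_pos: [0.649, -0.0173, 0.0337]
tool_rot: [0.707, -0.013, 0.707, 0.011]
contact_force: [-0.1, -5.2, 4.0]
gripper_width: 0.569
time: 21.05
tool_pos: [0.6491, -0.0173, 0.0337]
tool_rot: [0.707, -0.013, 0.707, 0.011]
contact_force: [-0.2, -8.9, 4.3]
gripper_width: 0.57
```

The row is tight. Release, raise, head for the wedge.

```bash
python3 -m inch '[{"fingers":-1,"delta_pos":[-0.1,-0.2,0],"twist":[0,0,0]},{"fingers":1,"delta_pos":[0,0,0],"twist":[0,0,0]},{"fingers":1,"delta_pos":[0,0,0],"twist":[0,0,0]},{"fingers":1,"delta_pos":[0,0,0],"twist":[0,0,0]},{"fingers":1,"delta_pos":[0,0,0],"twist":[0,0,0]}]'
python3 -m inch '[{"fingers":1,"delta_pos":[-3,0,0],"twist":[0,0,0]},{"fingers":1,"delta_pos":[-6,0,0],"twist":[0,0,0]},{"fingers":1,"delta_pos":[-6,0,0],"twist":[0,0,0]},{"fingers":1,"delta_pos":[-3,-3,-2],"twist":[-7.5,0,0]},{"fingers":1,"delta_pos":[0,-3,-3],"twist":[-7.5,0,0]}]'
python3 -c "
from h import *
to(.479,-.255,.2,32)"
```

```text
time: 21.68
tool_pos: [0.6484, -0.0168, 0.0341]
tool_rot: [0.707, -0.012, 0.707, 0.012]
contact_force: [0.7, -0.6, -0.2]
gripper_width: 1.002
time: 22.3
tool_pos: [0.6068, -0.083, 0.2193]
tool_rot: [0.702, -0.107, 0.696, 0.105]
contact_force: [-0.3, 0.1, -0.6]
gripper_width: 1.0
t 22.3 pos [606.8 -83.  219.3] jaw 17.3 grip 1.0 F [-0.3  0.1 -0.6] q6 -0.56
turn deg [-14.7   0.4   0.3] then shift cm (turned frame) [  1.93  -7.81 -19.95] | shift cm in present frame [  1.86 -12.62 -17.32]
```

```bash

python3 -m inch '[{"fingers":1,"delta_pos":[0,-2.5,-5],"twist":[-7.3,0,0]},{"fingers":1,"delta_pos":[0,-2.5,-5],"twist":[-7.3,0,0]},{"fingers":1,"delta_pos":[0,-2,-5],"twist":[0,0,0]},{"fingers":1,"delta_pos":[0,-1.5,-4],"twist":[0,0,0]},{"fingers":1,"delta_pos":[0,0,0],"twist":[0,0,0]}]'
python3 -m inch '[{"fingers":1,"delta_pos":[0,0,0],"twist":[0,0,0]}]'
python3 -c "
from h import *
to(.479,-.255,.07,32)
f=viewer.grab_frame('wrist');C=cloud(f); cv2.imwrite('pics/l.png',f['pixels']);np.savez('l.npz',**f)
m=(np.abs(C[...,2]-.098)<.005).astype(np.uint8)
n,l,s,c=cv2.connectedComponentsWithStats(m,connectivity=4)
for i in range(1,n):
  if s[i,4]>200:
    a=np.argwhere(l==i);print(s[i]);print(face(f,C,tuple(a[len(a)//2][::-1]),.098,.005)[0])
f=viewer.grab_frame('top');cv2.imwrite('pics/l_top.png',f['pixels']);np.savez('l_top.npz',**f)"
```

```text
time: 22.92
tool_pos: [0.4694, -0.2427, 0.2144]
tool_rot: [0.681, -0.191, 0.681, 0.191]
contact_force: [-0.1, 1.2, -0.2]
gripper_width: 0.998
time: 23.05
tool_pos: [0.471, -0.2407, 0.2144]
tool_rot: [0.681, -0.192, 0.68, 0.192]
contact_force: [-0.3, 0.0, -0.1]
gripper_width: 1.001
t 23.05 pos [ 471.  -240.7  214.4] jaw 31.5 grip 1.001 F [-0.3  0.  -0.1] q6 -1.16
turn deg [-0.5  0.  -0. ] then shift cm (turned frame) [14.44 -1.64 -0.08] | shift cm in present frame [14.44 -1.64 -0.07]
[ 260  199   35   45 1543]
((477.6890563964844, -254.80067443847656), (31.833641052246094, 43.92237091064453), 32.318023681640625)
```

View pics/l.png

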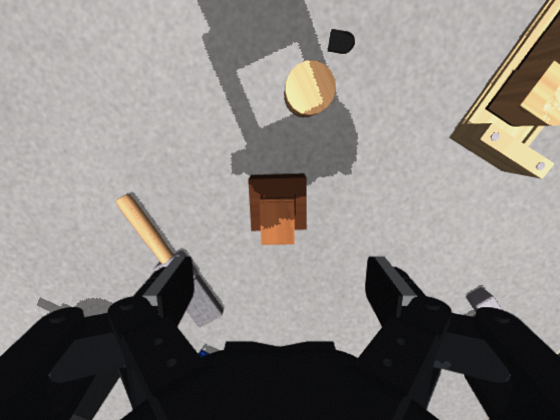

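View pics/l_top.png

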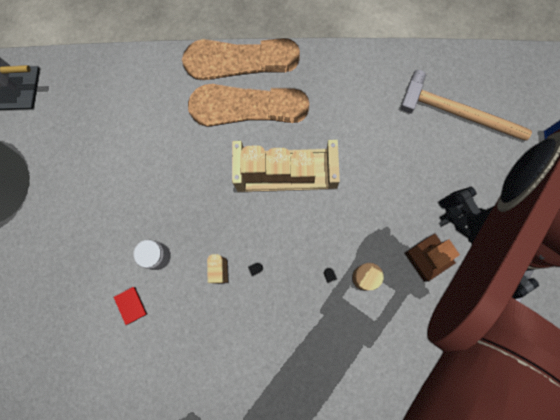

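The wrist view shows the wedge top at (278,222), (477.8,-255), jaw 32.3. The top view shows the three heels in a row against the stop board at (253–303,160).

```bash

python3 -m inch '[{"fingers":1,"delta_pos":[1,-1,0],"twist":[-0.6,0,0]},{"fingers":1,"delta_pos":[3,-0.6,0],"twist":[0,0,0]},{"fingers":1,"delta_pos":[5,0,0],"twist":[0,0,0]},{"fingers":1,"delta_pos":[4,0,0],"twist":[0,0,0]},{"fingers":1,"delta_pos":[1.7,0,0],"twist":[0,0,0]}]'
python3 -m inch '[{"fingers":1,"delta_pos":[0,0,0],"twist":[0,0,0]},{"fingers":1,"delta_pos":[0,0,0],"twist":[0,0,0]}]'
python3 -c "
from h import *
to(.478,-.255,.066,32.3)
f=dict(np.load('l_top.npz'));C=cloud(f)
for n,px,z in(('T',(253,150),.084),('M',(279,154),.07),('L',(303,156),.056)):
  for t in (.004,):
    r=face(f,C,px,z,t);print(n,C[px[1],px[0]],r and r[0])"
```

```text
time: 23.78
tool_pos: [0.4778, -0.2531, 0.0636]
tool_rot: [0.678, -0.195, 0.681, 0.198]
contact_force: [0.4, 0.1, 1.1]
gripper_width: 0.998
time: 24.02
tool_pos: [0.4805, -0.2555, 0.0693]
tool_rot: [0.68, -0.197, 0.679, 0.195]
contact_force: [0.8, 0.7, 1.3]
gripper_width: 0.998
t 24.02 pos [ 480.5 -255.5   69.3] jaw 32.2 grip 0.998 F [0.8 0.7 1.3] q6 -1.19
turn deg [-0.1  0.1  0.2] then shift cm (turned frame) [ 0.33  0.17 -0.19] | shift cm in present frame [ 0.32  0.17 -0.19]
T [0.66439478 0.07247611 0.08246139] ((646.2315673828125, 72.67829895019531), (51.21944808959961, 45.35464859008789), 1.386743187904358)
M [0.66034903 0.02559428 0.07180881] ((647.020751953125, 41.997413635253906), (50.908145904541016, 73.92164611816406), 1.94028639793396)
L [ 0.66138001 -0.01846585  0.05732993] ((646.36181640625, -9.383283615112305), (50.54852294921875, 59.2672119140625), 0.07508930563926697)
```

```bash

python3 -m inch '[{"fingers":1,"delta_pos":[0.2,0.15,-0.2],"twist":[0,0,0]},{"fingers":-1,"delta_pos":[0,0,0],"twist":[0,0,0]},{"fingers":-1,"delta_pos":[0,0,0],"twist":[0,0,0]},{"fingers":-1,"delta_pos":[0,0,0],"twist":[0,0,0]},{"fingers":-1,"delta_pos":[0,0,0],"twist":[0,0,0]}]'
python3 -m inch '[{"fingers":-1,"delta_pos":[0,0,0],"twist":[0,0,0]},{"fingers":-1,"delta_pos":[0,0,0],"twist":[0,0,0]}]'
python3 -m inch '[{"fingers":-1,"delta_pos":[-1,0,0],"twist":[0,0,0]},{"fingers":-1,"delta_pos":[-2,0,0],"twist":[0,0,0]},{"fingers":-1,"delta_pos":[-3,0,0],"twist":[0,0,0]},{"fingers":-1,"delta_pos":[-4,0,0],"twist":[0,0,0]},{"fingers":-1,"delta_pos":[-3,0,0],"twist":[0,0,0]}]'
python3 -c "
from h import *
to(.654,-.051,.2,2)"
```

```text
time: 24.65
tool_pos: [0.4769, -0.2546, 0.0657]
tool_rot: [0.68, -0.196, 0.679, 0.196]
contact_force: [-1.1, -0.6, 1.7]
gripper_width: 0.364
time: 24.9
tool_pos: [0.4769, -0.2546, 0.0657]
tool_rot: [0.68, -0.196, 0.679, 0.196]
contact_force: [0.4, 0.3, 3.4]
gripper_width: 0.362
time: 25.52
tool_pos: [0.4771, -0.2547, 0.1987]
tool_rot: [0.68, -0.197, 0.679, 0.195]
contact_force: [0.3, 0.7, -2.1]
gripper_width: 0.363
t 25.52 pos [ 477.1 -254.7  198.7] jaw 32.1 grip 0.363 F [ 0.3  0.7 -2.1] q6 -1.19
turn deg [30.1  0.1  0.1] then shift cm (turned frame) [-0.13 19.74 18.39] | shift cm in present frame [-0.12  7.84 25.82]
```

```bash

python3 -m inch '[{"fingers":-1,"delta_pos":[-1,1,4.5],"twist":[10,0,0]},{"fingers":-1,"delta_pos":[0,3,4.5],"twist":[10,0,0]},{"fingers":-1,"delta_pos":[0,4,4.5],"twist":[10,0,0]},{"fingers":-1,"delta_pos":[0,4.5,4],"twist":[0,0,0]},{"fingers":-1,"delta_pos":[0,0,0],"twist":[0,0,0]}]'
python3 -m inch '[{"fingers":-1,"delta_pos":[0,0,0],"twist":[0,0,0]},{"fingers":-1,"delta_pos":[0,0,0],"twist":[0,0,0]}]'
python3 -c "
from h import *
to(.652,-.0521,.125,2)"
```

```text
time: 26.15
tool_pos: [0.6152, -0.0793, 0.2066]
tool_rot: [0.707, -0.015, 0.706, 0.015]
contact_force: [0.4, -0.9, -0.2]
gripper_width: 0.366
time: 26.4
tool_pos: [0.6129, -0.0836, 0.2058]
tool_rot: [0.707, -0.013, 0.707, 0.013]
contact_force: [0.3, -0.9, -0.0]
gripper_width: 0.368
t 26.4 pos [612.9 -83.6 205.8] jaw 2.1 grip 0.368 F [ 0.3 -0.9 -0. ] q6 -0.29
turn deg [0.1 0.  0. ] then shift cm (turned frame) [8.08 3.01 4.02] | shift cm in present frame [8.08 3.   4.02]
```

```bash

python3 -m inch '[{"fingers":-1,"delta_pos":[0,2,3],"twist":[0,0,0]},{"fingers":-1,"delta_pos":[2,1,1],"twist":[0,0,0]},{"fingers":-1,"delta_pos":[4,0,0],"twist":[0,0,0]},{"fingers":-1,"delta_pos":[1.5,0,0],"twist":[0,0,0]},{"fingers":-1,"delta_pos":[0,0,0],"twist":[0,0,0]}]'
python3 -m inch '[{"fingers":-1,"delta_pos":[0,0,0],"twist":[0,0,0]},{"fingers":-1,"delta_pos":[0,0,0],"twist":[0,0,0]}]'
python3 -c "
from h import *
to(.652,-.0521,.08,2)
for n in('wrist','scene'):
  f=viewer.grab_frame(n);cv2.imwrite(f'pics/m_{n}.png',f['pixels']);np.savez(f'm_{n}.npz',**f)
C=cloud(dict(np.load('m_wrist.npz')))
for v in range(120,262,6):print(v,np.round(C[v,280]*1000,1))"
```

```text
time: 27.02
tool_pos: [0.6505, -0.0513, 0.128]
tool_rot: [0.705, -0.013, 0.708, 0.014]
contact_force: [0.0, 0.2, -0.1]
gripper_width: 0.364
time: 27.28
tool_pos: [0.6533, -0.0514, 0.1324]
tool_rot: [0.708, -0.014, 0.706, 0.013]
contact_force: [0.2, -0.3, -0.1]
gripper_width: 0.365
t 27.27 pos [653.3 -51.4 132.4] jaw 2.2 grip 0.365 F [ 0.2 -0.3 -0.1] q6 -0.23
turn deg [0.2 0.2 0. ] then shift cm (turned frame) [ 5.24 -0.07 -0.13] | shift cm in present frame [ 5.24 -0.07 -0.15]
120 [651.4  22.9  71.3]
126 [651.6  19.   69.4]
132 [651.7  15.1  69.1]
138 [651.9  11.1  70.7]
144 [652.   7.  69.]
150 [652.3   2.   56. ]
156 [652.5  -2.5  55.1]
162 [652.7  -6.9  55.6]
168 [652.8 -11.2  56.6]
174 [653.  -16.   55.3]
180 [653.2 -20.3  57. ]
186 [653.4 -25.2  55.5]
192 [653.5 -29.6  56.8]
198 [653.8 -34.8  55.1]
204 [653.9 -39.5  55.6]
210 [655.  -58.3   6.5]
216 [655.2 -64.5   5.8]
222 [654.1 -48.   74.8]
228 [653.7 -41.4 106.6]
234 [653.3 -36.7 129.7]
240 [653.1 -33.9 145.3]
246 [652.9 -30.9 159.8]
252 [652.9 -31.8 164. ]
258 [653.  -34.8 163.3]
```

View pics/m_wrist.png

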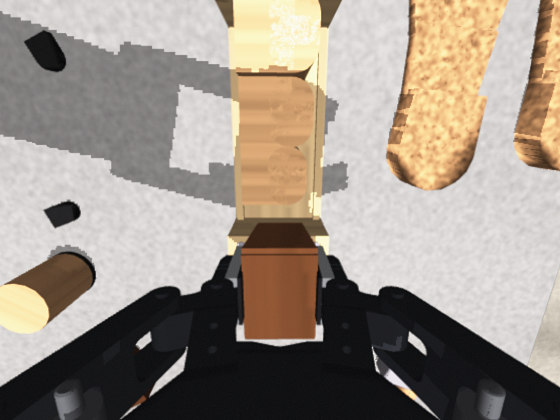

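View pics/m_scene.png

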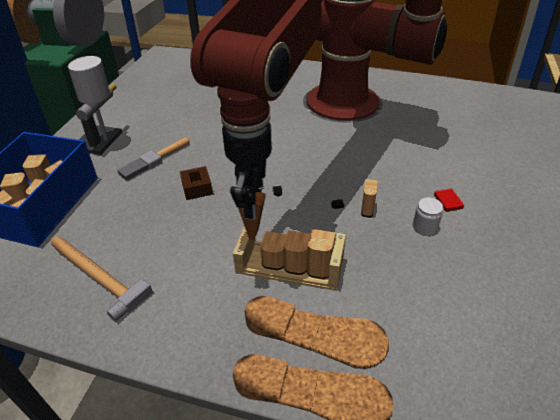

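The wedge is centred over the gap (wedge y≈-53.3, gap -40 to -65.8), with its thin end at z≈74. Lowering.

```bash

python3 -m inch '[{"fingers":-1,"delta_pos":[1.5,0.03,-0.1],"twist":[0,0,0]},{"fingers":-1,"delta_pos":[1.8,0,0],"twist":[0,0,0]},{"fingers":-1,"delta_pos":[1.2,0,0],"twist":[0,0,0]},{"fingers":-1,"delta_pos":[0.3,0,0],"twist":[0,0,0]},{"fingers":-1,"delta_pos":[0,0,0],"twist":[0,0,0]}]'
python3 -m inch '[{"fingers":-1,"delta_pos":[0,0,0],"twist":[0,0,0]},{"fingers":-1,"delta_pos":[0,0,0],"twist":[0,0,0]}]'
python3 -m inch '[{"fingers":-1,"delta_pos":[0.3,0,0],"twist":[0,0,0]},{"fingers":-1,"delta_pos":[0,0,0],"twist":[0,0,0]}]'
python3 -m inch '[{"fingers":-1,"delta_pos":[0.2,0,0],"twist":[0,0,0]},{"fingers":-1,"delta_pos":[0,0,0],"twist":[0,0,0]}]'
python3 -m inch '[{"fingers":-1,"delta_pos":[0.2,0,0],"twist":[0,0,0]},{"fingers":-1,"delta_pos":[0,0,0],"twist":[0,0,0]}]'
```

```text
time: 28.0
tool_pos: [0.6511, -0.0507, 0.0819]
tool_rot: [0.707, -0.014, 0.707, 0.014]
contact_force: [-0.3, -0.1, -0.5]
gripper_width: 0.372
time: 28.25
tool_pos: [0.6517, -0.0508, 0.0831]
tool_rot: [0.707, -0.014, 0.706, 0.013]
contact_force: [-0.5, 0.7, -0.3]
gripper_width: 0.364
time: 28.5
tool_pos: [0.651, -0.0507, 0.079]
tool_rot: [0.707, -0.014, 0.707, 0.014]
contact_force: [0.1, -0.0, -0.3]
gripper_width: 0.363
time: 28.75
tool_pos: [0.651, -0.0507, 0.077]
tool_rot: [0.707, -0.014, 0.707, 0.014]
contact_force: [0.0, -0.2, -0.7]
gripper_width: 0.361
time: 29.0
tool_pos: [0.6511, -0.0508, 0.0751]
tool_rot: [0.707, -0.014, 0.707, 0.014]
contact_force: [0.3, -0.3, -1.7]
gripper_width: 0.365
```

```bash

python3 -m inch '[{"fingers":-1,"delta_pos":[0.1,0,0],"twist":[0,0,0]},{"fingers":-1,"delta_pos":[0,0,0],"twist":[0,0,0]}]'
python3 -m inch '[{"fingers":-1,"delta_pos":[0.1,0,0],"twist":[0,0,0]},{"fingers":-1,"delta_pos":[0,0,0],"twist":[0,0,0]}]'
python3 -m inch '[{"fingers":-1,"delta_pos":[0.1,0,0],"twist":[0,0,0]},{"fingers":-1,"delta_pos":[0,0,0],"twist":[0,0,0]}]'
python3 -m inch '[{"fingers":-1,"delta_pos":[0.1,0,0],"twist":[0,0,0]},{"fingers":-1,"delta_pos":[0,0,0],"twist":[0,0,0]}]'
```

```text
time: 29.25
tool_pos: [0.6513, -0.0509, 0.0744]
tool_rot: [0.707, -0.014, 0.707, 0.013]
contact_force: [1.1, -0.6, -0.9]
gripper_width: 0.366
time: 29.5
tool_pos: [0.6514, -0.051, 0.0735]
tool_rot: [0.707, -0.014, 0.707, 0.013]
contact_force: [0.1, -0.8, 0.6]
gripper_width: 0.366
time: 29.75
tool_pos: [0.6516, -0.0509, 0.073]
tool_rot: [0.707, -0.014, 0.707, 0.013]
contact_force: [-1.2, -1.4, 3.1]
gripper_width: 0.363
time: 30.0
tool_pos: [0.6517, -0.0509, 0.0726]
tool_rot: [0.707, -0.014, 0.707, 0.013]
contact_force: [-1.7, -1.3, 6.6]
gripper_width: 0.361
```

Force builds at the expected depth (thin end ≈14–16). Press on to about 15 N.

```bash

python3 -m inch '[{"fingers":-1,"delta_pos":[0.1,0,0],"twist":[0,0,0]},{"fingers":-1,"delta_pos":[0,0,0],"twist":[0,0,0]}]'
python3 -m inch '[{"fingers":-1,"delta_pos":[0.1,0,0],"twist":[0,0,0]},{"fingers":-1,"delta_pos":[0,0,0],"twist":[0,0,0]}]'
python3 -m inch '[{"fingers":-1,"delta_pos":[0.1,0,0],"twist":[0,0,0]},{"fingers":-1,"delta_pos":[0,0,0],"twist":[0,0,0]}]'
```

```text
time: 30.25
tool_pos: [0.6519, -0.0509, 0.0724]
tool_rot: [0.707, -0.014, 0.707, 0.013]
contact_force: [-3.2, -1.5, 9.0]
gripper_width: 0.361
time: 30.5
tool_pos: [0.6521, -0.0509, 0.0721]
tool_rot: [0.707, -0.014, 0.706, 0.013]
contact_force: [-3.9, -1.3, 11.8]
gripper_width: 0.364
time: 30.75
tool_pos: [0.6522, -0.0509, 0.0719]
tool_rot: [0.708, -0.014, 0.706, 0.013]
contact_force: [-5.7, -1.3, 15.6]
gripper_width: 0.368
```

```bash

python3 -m inch '[{"fingers":1,"delta_pos":[0,0,0],"twist":[0,0,0]},{"fingers":1,"delta_pos":[0,0,0],"twist":[0,0,0]},{"fingers":1,"delta_pos":[0,0,0],"twist":[0,0,0]},{"fingers":1,"delta_pos":[0,0,0],"twist":[0,0,0]},{"fingers":1,"delta_pos":[0,0,0],"twist":[0,0,0]}]'
python3 -m inch '[{"fingers":1,"delta_pos":[-3,0,0],"twist":[0,0,0]},{"fingers":1,"delta_pos":[-6,0,0],"twist":[0,0,0]},{"fingers":1,"delta_pos":[-3,-2,0],"twist":[0,0,0]},{"fingers":1,"delta_pos":[0,-6,0],"twist":[0,0,0]},{"fingers":1,"delta_pos":[0,-6,0],"twist":[0,0,0]}]'
python3 -m inch '[{"fingers":1,"delta_pos":[0,-6,0],"twist":[0,0,0]},{"fingers":1,"delta_pos":[0,-6,0],"twist":[0,0,0]},{"fingers":1,"delta_pos":[0,0,0],"twist":[0,0,0]},{"fingers":1,"delta_pos":[0,0,0],"twist":[0,0,0]}]'
python3 -c "
from h import *
to(.652,-.0521,.08,2)
for n in('top','scene'):
  f=viewer.grab_frame(n);cv2.imwrite(f'pics/n_{n}.png',f['pixels']);np.savez(f'n_{n}.npz',**f)
  C=cloud(f);m=(C[...,2]>.09)&(np.abs(C[...,0]-.65)<.05)&(np.abs(C[...,1]+.05)<.05);print(n,m.sum(),np.percentile(C[m],[5,50,95],axis=0).round(4) if m.any() else '')
"
python3 - <<'E'
import cv2
a=cv2.imread('pics/n_top.png')[130:200,225:350];b=cv2.imread('pics/n_scene.png')[215:295,220:360]
import numpy as np
cv2.imwrite('pics/n.png',np.vstack([cv2.resize(a,(500,280)),cv2.resize(b,(500,286))]))
E
```

```text
time: 31.38
tool_pos: [0.6511, -0.0507, 0.068]
tool_rot: [0.707, -0.014, 0.707, 0.014]
contact_force: [-0.1, 0.8, 0.0]
gripper_width: 0.999
time: 32.0
tool_pos: [0.6571, -0.1917, 0.1895]
tool_rot: [0.708, -0.014, 0.706, 0.014]
contact_force: [1.0, -0.3, -0.4]
gripper_width: 0.999
time: 32.5
tool_pos: [0.661, -0.3104, 0.1879]
tool_rot: [0.707, -0.013, 0.707, 0.014]
contact_force: [0.5, 0.5, -1.5]
gripper_width: 1.002
t 32.5 pos [ 661.  -310.4  187.9] jaw 2.2 grip 1.002 F [ 0.5  0.5 -1.5] q6 -0.58
turn deg [ 0.2 -0.  -0. ] then shift cm (turned frame) [10.79 25.84 -0.  ] | shift cm in present frame [10.81 25.83  0.08]
top 518 [[ 0.636  -0.0725  0.097 ]
 [ 0.6496 -0.0532  0.1056]
 [ 0.6663 -0.0324  0.1079]]
scene 436 [[ 0.6386 -0.0742  0.0927]
 [ 0.6585 -0.0534  0.1036]
 [ 0.6692 -0.0344  0.1058]]
```

View pics/n.png

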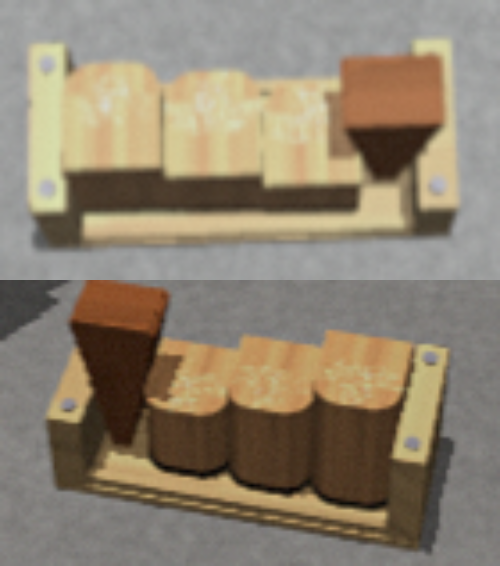

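View pics/n_top.png

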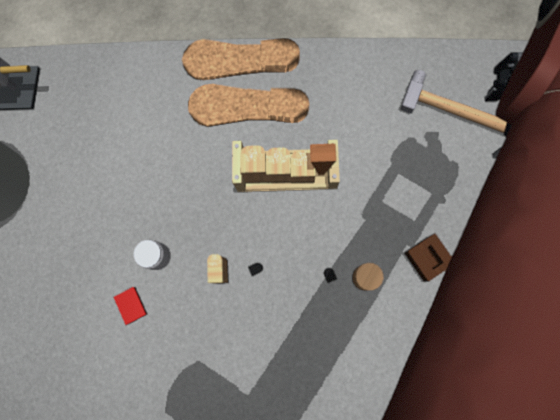

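The views agree. The row is tight and square, the wedge top is at z≈0.105 (thin end ≈15 mm), and the three bystanders are at their starting pixels. Handing in.

```bash
python3 -c "
from plant import manip
print(manip.job_done())"
```

```text
the job is handed in; nothing more can be done
None
```

The three wide heels stand in one row in the carrier, and the wedge is pressed into the last gap and released. I handed the job in at about 32.6 s; it gives no verdict, so what follows is from my own checks.

- **Heels:** each was gripped front to back, set on the carrier floor and slid toward +y until contact. The tall heel went against the stop board, the middle one against the tall and the low one against the middle. The side force at contact was about 4–9 N.
- **Wedge:** I took it from its block after all three heels were placed, and pressed it thin end down to about 15 N.
- **Last pictures:** the row looks tight and square. The wedge top is at z ≈ 104–106 mm, so its thin end is about 14–16 mm above the carrier underside (16 expected in a tight row). Its centre lies at y ≈ -53 mm, in the middle of the gap.
- **Bystanders:** the slim heel, round heel and tin are still at their starting places in the picture. The arm stands well clear of everything.

**Disagreements:**
- The cameras differed by 2–4 mm in x for the carrier and objects, within the heels' sideways limits of 11.5 mm.
- In the top view, taken before the wedge went in, the automatic outlines of the middle and low heels merged with their neighbours. Their final places therefore rest on the contact readings and the pictures, not on a separate measurement.

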